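# Change the bar of the café's cutlery rail and hang its pots

## Task

The worn wooden bar of the counter's cutlery rail is being replaced: lift it out of its two spring clips and lay it flat in the tray, then press the new steel bar level down between the posts until both clips snap shut over its ends. Hang every pot that stands on the counter on it by the open hook, side by side, upright and free between the posts, and leave the other things on the counter where they are.

Things in the scene. Friction and masses are not known exactly. Their poses are not given: they have to be found in the camera images.
- stand: counter-top cutlery rail stand, fixed: wooden board 110 (x) by 420 (y) by 18 mm high with a dark steel post near each end (y = +-192 mm). Each post has a socket for the bar with a leaf-spring clip just outside it (tops 183 mm up). Between the sockets the seated bar is free for pots. Origin: centre of the board's underside, on the counter; y along the rail, z up
- socket_left (a point): U-shaped socket on the post at the stand's +y end, open upward: point at the middle of its floor, 142 mm above the counter. Covers 138 to 162 mm from the stand's middle; 23 mm wide across, sides flared at the top. It takes one end of the bar
- socket_right (a point): U-shaped socket on the post at the stand's -y end, open upward: point at the middle of its floor, 142 mm above the counter. Covers 138 to 162 mm from the stand's middle; 23 mm wide across, sides flared at the top. It takes one end of the bar
- clip_left (a joint): leaf-spring clip at the stand's +y end, with a rounded bump pointing inward and a flared top. 0 at rest or shut over the bar; grows as it is spread outward (about 0.07 rad as the bar passes), sprung. The bar, lowered level, spreads both clips (5 to 15 N down in all, in the last 25 mm); they snap back over its end chamfers when it is on the socket floors
- clip_right (a joint): the same clip at the stand's -y end
- tray: dark steel counter tray, fixed, 160 (x) by 390 (y) mm, floor 6 mm above the counter, rim 12 mm. The new bar lies along y on its +x half at the start; the -x half is free and takes the old bar (about x = -30 mm). Origin: centre of its underside
- old_bar: worn dark wooden bar, same size and shape as the new one, 0.2 kg; at the start seated in the stand with both clips shut over its ends. Lifted straight up, level, it spreads the clips (about 5 to 15 N) and comes free after about 15 mm. Origin: centre of its underside; lies along y
- bar: the new bar: loose stainless square tube, 20 by 20 mm, 330 mm long over its black end plugs, which are chamfered on all four sides over the last 5 mm; about 0.3 kg. Lies along its y axis; origin: centre of its underside. Seated in the stand, its underside is 142 mm and its top 162 mm above the counter, its middle over the stand's origin
- pot1: open metal pot, 64 (x) by 56 (y) by 70 mm high, 0.13 to 0.25 kg, standing upright on the counter; may be absent. A flat steel hook 26 mm wide rises from its -x wall and curls over the middle, like an upside-down J open to the pot's +x. On top of the hook a wooden grip block 12 (x) by 26 (y) mm, centred, from 127 to 157 mm above the foot. Origin: centre of the foot; z up
- pot1_hook (a point): inside the hook's top, 122 mm above the foot, x = y = 0 in the pot's frame, same axes: the bar's top lies here when hung. Channel 28 mm wide (x -14 to +14). The lip on the +x side ends 104 mm above the foot, flaring out to x = +24; the bar comes in from +x between lip and pot rim (70 mm), an opening 34 mm high, then the pot is let down on it
- pot2: same kind of pot as pot1; may be absent
- pot2_hook (a point): hook point of that pot, as for pot1
- pot3: same kind of pot as pot1; may be absent
- pot3_hook (a point): hook point of that pot, as for pot1
- pot4: same kind of pot as pot1; may be absent
- pot4_hook (a point): hook point of that pot, as for pot1
- salt: clear glass shaker with steel cap, 42 mm across, 80 mm high, bystander; origin: centre of its foot
- pepper: amber glass shaker, same size, bystander
- mug: white mug, 82 mm across, 92 mm high, handle on its +y, bystander; origin: centre of its foot
- sugar_jar: glass jar with steel lid, 76 mm across, 120 mm high, bystander; origin: centre of its foot
- napkin_box: black napkin box, 100 by 100 by 76 mm, bystander; origin: centre of its foot
- plate: white plate, 150 mm across, 18 mm high, bystander; origin: centre of its foot
Not all that is in view belongs to the job. What is shaped like the pot3 but orange or pink is not meant.

How it is judged:
By the outcome, as a careful person would: the job done as asked, in the order asked, and still so for the second after the job is handed in, with the robot touching nothing.
Of pot1, pot2, pot3, pot4 only 2 to 4 are there at a start; the rules pass over those that are not, and their reading is None.
At some moment in a run one of pot1, pot2, pot3, pot4 may be knocked a few centimetres aside while the robot is not near it.
It also fails if it takes over 210 s, if anything falls off the work surface, if the arm or the gripper's body presses on something with over 40 N, if the wrist force passes 120 N, or if a joint passes its speed limit or range.

## Robot

A 6-joint arm with a two-finger parallel gripper is mounted at the origin on the work surface. World frame = base frame: x ahead of the robot, y to its left, z up, the work surface at z = 0. Lengths are in m, angles in rad, forces in N, time in s.
With the tool pointing down it reaches from about 0.3 to 0.775 m from the base axis. Payload 14.6 kg.
Tool frame: the origin (TCP) lies midway between the tips of the shut fingers; the grasp point (between the pads) lies 19 mm behind it; z points along the fingers, y is the line along which they close (so a half turn about z gives the same grasp; the last joint's range is limited). The gripper opens to 94 mm and grips with 3 to 60 N. Pads are 16 mm wide; open, the fingers measure 119 mm over their backs; the gripper's body (75 mm by 177 mm) begins 78 mm behind the grasp point.
Start: joints at [-1.366, 0.3, 1.521, -0, 1.321, -0.067], TCP at [0.148, -0.53, 0.205] pointing down, gripper open.
Joint ranges: [-3.03, 3.03], [-0.79, 2.21], [0.23, 2.52], [-1.04, 4.18], [0, 3.07], [-2.55, 2.55]. Speed limits (rad/s): [2.22, 2.22, 2.57, 3.14, 3.14, 3.14].

## Interface

Orientations are given as [roll, pitch, yaw] about the fixed x, y, z axes, in that order (R = Rz(yaw) Ry(pitch) Rx(roll)).
In Python, from station import telemetry, optics, ctrl gives the robot as it stands.
- The arm moves only by the tool carry_out, never from a script. Its argument "plan" is a list that holds one entry, the list of rows, each a list of 7 numbers: the shift along the tool's x, y, z in mm, then the turn, a rotation vector about the tool's x, y, z in rad, then the finger opening in mm, from 0 to 94. A call has 1 to 20 rows; each row shifts and turns the commanded pose from where the row before left it, along the tool's axes as they then stand; what a row does not reach is not made up. A row lasts 1/12 s, in which the tool goes at most 41.7 mm and 7.16 degrees, less where a joint would pass 70% of its speed; a pose out of reach is approached as far as the arm can. A call with a gripper value outside its range is refused whole. The fingers move at their own pace and stop on an object; "squeeze" is the grip in N (left out, the last holds). Time passes only in rows, so rows that do not move let the fingers close. It gives the time, the measured TCP pose, the force, the opening and the grip force at its end, in the units of the state.
- telemetry.get_obs(): the state, without advancing time (a new reading comes with each control period).
- optics.camera(name): name is "scene" or "top" or "wrist"; returns a dict with "pixels" (384x512x3 uint8, red, green, blue), "intrinsics" (3x3 intrinsics, pixels), "dist_coeffs" ([k1, k2, p1, p2, k3] as OpenCV has them; the pictures are not rectified), "origin" and "rotation" of the camera in the world. Camera axes: x right, y down, z forward; pixel columns grow to the right and rows downward; lengths in m; the calibration is good to about 2 mm. A picture is of the moment at which its call begins. There is no depth.
- ctrl.hand_in(): hands the job in; it is judged then, once.
The state is a dict: "time_s": time; "qpos": joint angles; "joint_vel": joint speeds; "tau": joint torques, N m; "ee_pos": TCP position; "eef_rot": TCP orientation; "force": force on the tool from outside, world axes, zero at the start; "moment": the same for the moment, N m; "grip_width": finger opening in m; "grip_force": force on a finger pad.
Only numpy, scipy, OpenCV 4.12 (cv2) and the standard library are available. Lean on these libraries where they do the work, as an engineer would, in place of code of your own. Each camera call takes 0.05 s, during which the arm holds its last target. There are 200 camera calls.

## Working session

There is one attempt and no reset: what is moved stays moved. The work goes in short steps, Python scripts to look and compute and a tool call to move; the robot and the scene stay as the last step left them, time stands still between calls to the robot, and variables do not carry over. Pictures are saved under pics/ and viewed, at most 14 in all, crops included, and the job is handed in when it is done.

Besides the shell and the picture viewer there is one more tool, called after "Request:" as name(argument=value, ...) on one line, values as JSON. carry_out: Moves the arm, as the interface text tells. Its arguments: {"type":"object","properties":{"plan":{"type":"array","items":{"type":"array","items":{"type":"array","items":{"type":"number"}}}},"squeeze":{"type":"number"}},"required":["plan"]}

```bash
ls; mkdir -p pics
python3 - <<'E'
from station import telemetry, optics, ctrl
import cv2,pickle
o=telemetry.get_obs();print(o)
for n in("scene","top"):
    c=optics.camera(n);pickle.dump(c,open(f"{n}0.pkl","wb"))
    print(n,c["intrinsics"],c["dist_coeffs"],c["origin"],c["rotation"])
    cv2.imwrite(f"pics/{n}0.png",cv2.resize(c["pixels"][:,:,::-1],(800,600),interpolation=cv2.INTER_CUBIC))
E
```

```text
pics
{'time_s': 0.0, 'qpos': array([-1.36562425e+00,  3.00460080e-01,  1.52155768e+00, -6.75787206e-06,
        1.32070896e+00, -6.65898585e-02]), 'joint_vel': array([-3.57352867e-04, -8.69526853e-05,  1.28860480e-04,  8.00069534e-04,
        7.89688140e-04,  1.56371036e-03]), 'tau': array([-4.52463360e-05, -5.31810415e+01, -3.52743459e+01,  7.08816829e-02,
        2.42544775e-02, -1.19311371e-04]), 'ee_pos': array([ 0.14758465, -0.52956357,  0.20490228]), 'eef_rot': array([-3.14046067e+00, -6.89300817e-05,  2.71763577e-01]), 'force': array([0.36558192, 0.44444371, 1.14173224]), 'moment': array([-0.00755494, -0.01385607,  0.00157433]), 'grip_force': 0.0, 'grip_width': 0.09414653677119716}
scene [[396.65937626   0.         257.15677356]
 [  0.         396.65937626 198.72082156]
 [  0.           0.           1.        ]] [0.00688048 0.         0.         0.         0.        ] [1.31782232 0.0312103  0.94858534] [-2.37204808 -0.01409927  1.62613215]
top [[489.02542277   0.         246.97464855]
 [  0.         489.02542277 191.35870802]
 [  0.           0.           1.        ]] [-0.07804464  0.          0.          0.          0.        ] [ 0.29954683 -0.02400656  1.53249694] [-2.96475829  0.01903445 -1.54363079]
```

View pics/scene0.png

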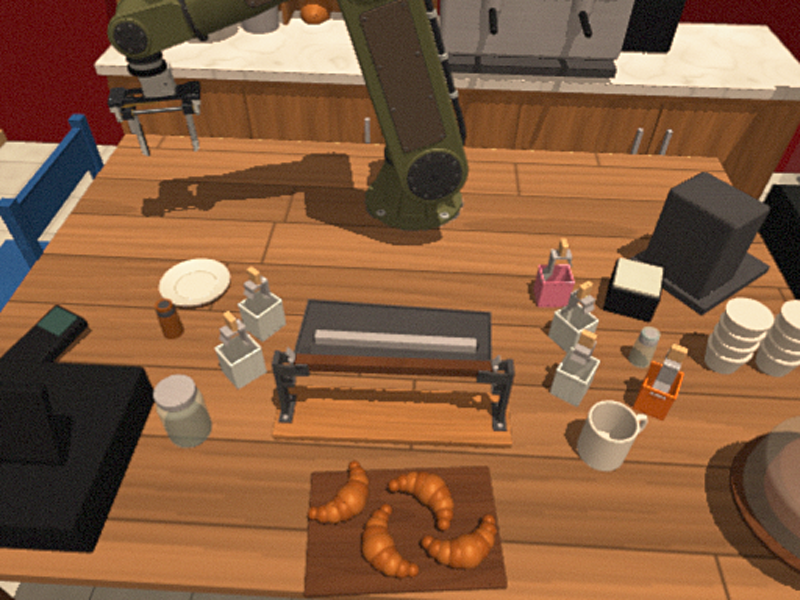

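View pics/top0.png

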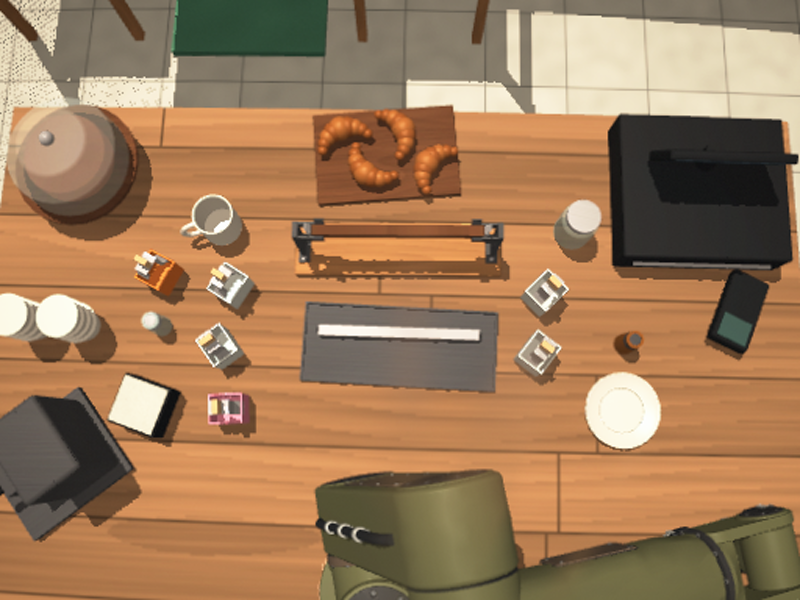

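```bash
cat > h.py <<'E'
import numpy as np,cv2,pickle
from scipy.spatial.transform import Rotation as Ro
def load(f): return pickle.load(open(f,"rb"))
def RT(c):
    R=Ro.from_euler('xyz',c["rotation"]).as_matrix(); return R,np.array(c["origin"])
def proj(c,P):
    R,o=RT(c); P=np.atleast_2d(P).astype(float)
    return cv2.projectPoints(P,cv2.Rodrigues(R.T)[0],-R.T@o,c["intrinsics"],np.array(c["dist_coeffs"]))[0][:,0]
def ray(c,uv):
    R,o=RT(c)
    n=cv2.undistortPoints(np.array(uv,float).reshape(-1,1,2),c["intrinsics"],np.array(c["dist_coeffs"]))[:,0]
    return o,(R@np.c_[n,np.ones(len(n))].T).T
def onz(c,uv,z):
    o,d=ray(c,uv); return o+d*((np.atleast_1d(z)-o[2])/d[:,2])[:,None]
def crop(c,u0,v0,u1,v1,s): return cv2.resize(c["pixels"][v0:v1,u0:u1,::-1],None,fx=s,fy=s,interpolation=cv2.INTER_CUBIC)
E
python3 - <<'E'
from h import *
t=load("top0.pkl");s=load("scene0.pkl")
a=np.hstack([crop(t,120,160,180,240,5),crop(t,325,160,385,240,5)])   #600x400
b=np.hstack([crop(s,140,165,200,255,5)[:400] if 0 else crop(s,140,165,200,205,3)])
cv2.imwrite("pics/c1.png",np.vstack([a])) 
a=np.hstack([crop(s,135,168,195,248,6),crop(s,340,170,400,260,6)[:480]])
cv2.imwrite("pics/c2.png",a)
cv2.imwrite("pics/c3.png",crop(t,180,130,335,255,5))
E
```

```text
(no output)
```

View pics/c1.png

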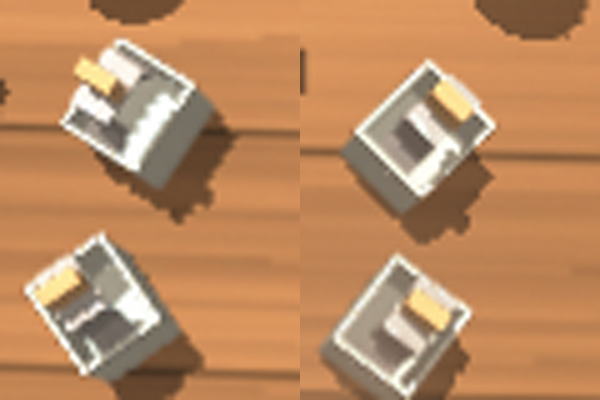

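View pics/c2.png

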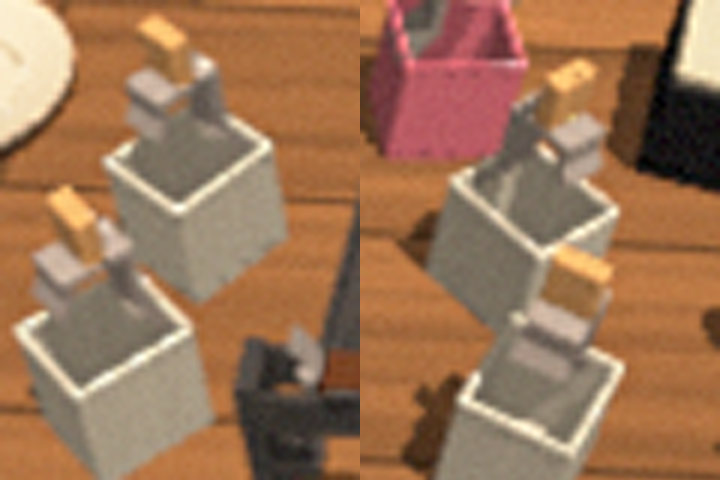

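View pics/c3.png

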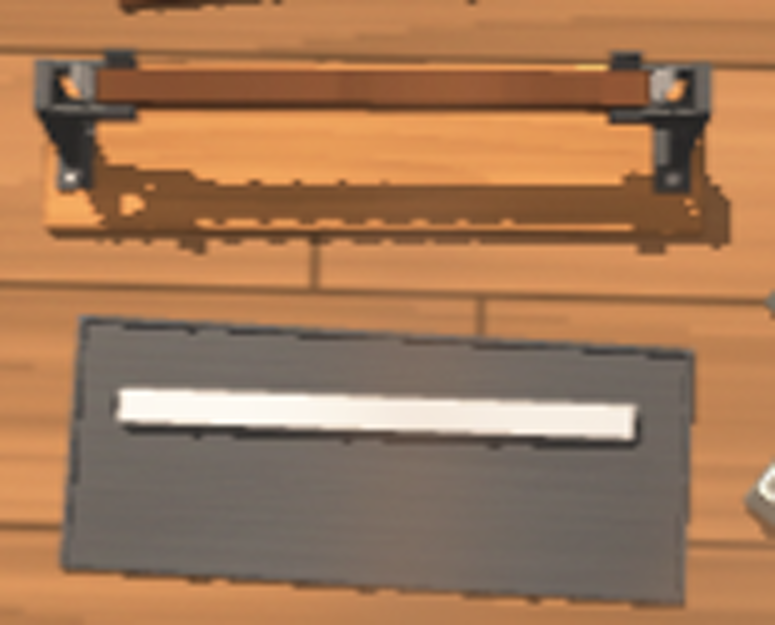

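```bash
cat > fit.py <<'E'
from h import *
from scipy.optimize import least_squares
t=load("top0.pkl");s=load("scene0.pkl")
c1L=lambda p:(np.array(p,float)+.5)/5-.5+[120,160]
c1R=lambda p:(np.array(p,float)-[300,0]+.5)/5-.5+[325,160]
c2L=lambda p:(np.array(p,float)+.5)/6-.5+[135,168]
c2R=lambda p:(np.array(p,float)-[360,0]+.5)/6-.5+[340,170]
C=np.array([[32,28,70],[-32,28,70],[-32,-28,70],[32,-28,70]])/1000
G=np.array([[0,0,157.]])/1000
D={'A':(c1L([(118,42),(193,92),(137,172),(63,122)]),c1L([(97,76)]),c2R([(463,397),(575,450),(622,368)]),-.7),
'B':(c1L([(28,290),(100,237),(160,320),(88,375)]),c1L([(59,287)]),c2R([(450,180),(543,250),(615,210)]),.9),
'C':(c1R([(430,63),(493,127),(420,195),(357,130)]),c1R([(452,100)]),c2L([(17,328),(80,392),(190,328)]),-.8),
'D':(c1R([(398,258),(468,315),(410,397),(335,335)]),c1R([(428,311)]),c2L([(107,162),(180,208),(270,147)]),-.8)}
for k,(tc,tg,sc,y0) in D.items():
    c0=onz(t,tc,.07).mean(0)
    def T(p,P): return P@Ro.from_euler('z',p[2]).as_matrix().T+[p[0],p[1],0]
    def near(P,Q):
        d=np.linalg.norm(P[:,None]-Q[None],axis=2); return Q-P[d.argmin(0)]
    f=lambda p:np.r_[near(proj(t,T(p,C)),tc).ravel(),(proj(t,T(p,G))-tg).ravel(),near(proj(s,T(p,C)),sc).ravel()]
    r=least_squares(f,[c0[0],c0[1],y0],x_scale=[.01,.01,.1])
    r2=least_squares(f,[c0[0],c0[1],y0+1.57],x_scale=[.01,.01,.1])
    e=onz(t,tc,.07);L=np.linalg.norm(np.diff(e[[0,1,2,3,0]],axis=0),axis=1)
    print(k,r.x.round(4),'deg',np.degrees(r.x[2]).round(1),'cost',r.cost.round(2),'alt',r2.cost.round(2),np.degrees(r2.x[2]).round(1),'edges',(L*1000).round(0),'grip top',onz(t,tg,.157).round(4))
    print(f(r.x).round(1))
c3=lambda p:(np.array(p,float)+.5)/5-.5+[180,130]
print('oldbar far edge',onz(t,c3([(100,68),(612,70)]),.162).round(4).tolist(),'near low',onz(t,c3([(135,108),(610,110)]),.142).round(4).tolist())
print('ends',onz(t,c3([(97,87),(650,89)]),.162).round(4).tolist())
print('board near corners',onz(t,c3([(47,232),(703,232)]),.018).round(4).tolist())
print('new bar',onz(t,c3([(118,388),(637,404),(635,438),(118,424)]),.026).round(4).tolist())
print('tray',onz(t,c3([(82,318),(693,350),(683,605),(63,570)]),.012).round(4).tolist())
E
python3 fit.py
```

```text
A [ 0.5843  0.3251 -0.5419] deg -31.0 cost 3.14 alt 7.41 59.7 edges [57. 60. 57. 60.] grip top [[0.5859 0.3232 0.157 ]]
[-0.3  0.1 -0.1  0.6  0.4 -0.7  0.5 -1.1 -0.7  0.5  0.6 -0.9  0.7 -1.1
 -0.2 -0.1]
B [0.4608 0.3377 0.6796] deg 38.9 cost 2.84 alt 15.46 128.7 edges [54. 64. 54. 65.] grip top [[0.4623 0.337  0.157 ]]
[ 0.3 -0.7 -0.2 -0.2 -0.3 -0.2  0.3 -0.5 -0.3  0.5  0.3 -0.8  0.4 -1.7
 -0.3 -0.6]
C [ 0.5851 -0.3012 -0.7978] deg -45.7 cost 2.18 alt 12.44 44.8 edges [54. 62. 55. 62.] grip top [[ 0.5862 -0.3001  0.157 ]]
[-0.   0.1 -0.4 -0.2 -0.1 -0.8  0.2 -0.5  0.4  0.4 -0.2 -0.4  0.4 -1.2
 -0.8 -0.7]
D [ 0.4643 -0.2864 -0.6531] deg -37.4 cost 2.09 alt 9.36 52.7 edges [54. 61. 58. 61.] grip top [[ 0.4642 -0.2852  0.157 ]]
[ 0.1  0.1 -0.8 -0.   0.5 -0.3  0.3 -1.   0.4 -0.   0.  -0.2  0.3 -1.2
 -0.6 -0.2]
oldbar far edge [[0.6827, 0.1504, 0.162], [0.688, -0.1468, 0.162]] near low [[0.6643, 0.1311, 0.142], [0.6693, -0.1476, 0.142]]
ends [[0.6712, 0.1516, 0.162], [0.6771, -0.1689, 0.162]]
board near corners [[0.6145, 0.1976, 0.018], [0.6242, -0.2179, 0.018]]
new bar [[0.5145, 0.1472, 0.026], [0.5123, -0.176, 0.026], [0.491, -0.1749, 0.026], [0.4919, 0.1462, 0.026]]
tray [[0.5607, 0.1735, 0.012], [0.5494, -0.2125, 0.012], [0.3895, -0.2068, 0.012], [0.4013, 0.1783, 0.012]]
```

Request:
carry_out(plan=[[[0,0,-10,0,0,-0.12,94],[0,0,-10,0,0,-0.12,94],[0,0,-10,0,0,-0.12,94],[0,0,-10,0,0,-0.12,94],[0,0,-10,0,0,-0.12,94],[0,0,-10,0,0,-0.12,94],[0,0,-10,0,0,-0.12,94],[0,0,-10,0,0,-0.12,94],[0,0,0,0,0,-0.12,94],[0,0,0,0,0,-0.12,94],[0,0,0,0,0,-0.116,94],[20,22,0,0,0,0,94],[20,22,0,0,0,0,94],[20,22,0,0,0,0,94],[20,22,0,0,0,0,94],[20,22,0,0,0,0,94],[20,22,0,0,0,0,94],[20,22,0,0,0,0,94],[20,22,0,0,0,0,94],[20,22,0,0,0,0,94]]])

```text
time_s: 1.77
ee_pos: [0.3433, -0.3452, 0.2853]
eef_rot: [-3.141, -0.0, 1.588]
force: [1.1, 0.1, 0.8]
grip_width: 0.0937
grip_force: 0.0
```

Request:
carry_out(plan=[[[22,22,0,0,0,0,94],[22,22,0,0,0,0,94],[22,22,0,0,0,0,94],[22,22,0,0,0,0,94],[22,22,0,0,0,0,94],[22,22,0,0,0,0,94],[22,22,0,0,0,0,94],[22,22,0,0,0,0,94],[22,22,0,0,0,0,94],[22,22,0,0,0,0,94],[22,22,0,0,0,0,94],[22,22,0,0,0,0,94],[22,22,0,0,0,0,94],[22,22,0,0,0,0,94],[22,22,0,0,0,0,94],[0,0,0,0,0,0,94],[0,0,0,0,0,0,94]]])

```text
time_s: 3.18
ee_pos: [0.6672, -0.0099, 0.284]
eef_rot: [-3.14, -0.0, 1.589]
force: [0.2, -1.4, -1.0]
grip_width: 0.0942
grip_force: 0.0
```

```bash
cat > st.py <<'E'
from station import telemetry, optics, ctrl
from h import *
def st():
    o=telemetry.get_obs(); print('t',round(o['time_s'],2),'pos',o['ee_pos'].round(4),'rpy',o['eef_rot'].round(4),'F',o['force'].round(1),'M',o['moment'].round(2),'w',round(o['grip_width'],4),'gf',round(float(o['grip_force']),1)); return o
def cam(n,tag):
    c=optics.camera(n);pickle.dump(c,open(tag+".pkl","wb"));return c
E
python3 - <<'E'
from st import *
st()
c=cam("wrist","w1");print(c["origin"],c["rotation"])
cv2.imwrite("pics/w1.png",crop(c,0,0,512,384,1.5))
E
```

```text
t 3.18 pos [ 0.6672 -0.0099  0.284 ] rpy [-3.1397e+00 -1.0000e-04  1.5895e+00] F [ 0.2 -1.4 -1. ] M [-0.01 -0.08 -0.05] w 0.0942 gf 0.0
[0.66672235 0.06088529 0.46300455] [2.89056932 0.00309428 0.01934967]
```

View pics/w1.png

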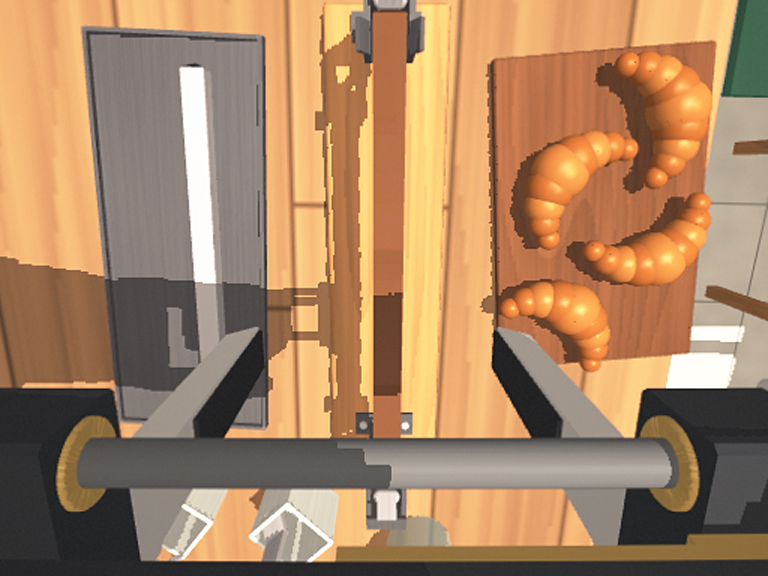

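Run:
```python
from h import *
c=load("w1.pkl");im=c["pixels"].astype(int)
for v in (20,60,100,140,240,275): print(v,[tuple(p) for p in im[v,244:276,:2]])
q=lambda p:(np.array(p,float)+.5)/1.5-.5
print('newbar',onz(c,q([(180,67),(203,66),(217,365),(197,365)]),.026).round(4).tolist())
print('tray',onz(c,q([(84,29),(264,37),(266,427),(123,425)]),.012).round(4).tolist())
```

```text
20 [(np.int64(105), np.int64(99)), (np.int64(109), np.int64(101)), (np.int64(91), np.int64(85)), (np.int64(71), np.int64(69)), (np.int64(134), np.int64(94)), (np.int64(186), np.int64(111)), (np.int64(182), np.int64(110)), (np.int64(184), np.int64(112)), (np.int64(181), np.int64(109)), (np.int64(180), np.int64(109)), (np.int64(181), np.int64(110)), (np.int64(183), np.int64(111)), (np.int64(181), np.int64(109)), (np.int64(181), np.int64(109)), (np.int64(182), np.int64(110)), (np.int64(181), np.int64(108)), (np.int64(183), np.int64(114)), (np.int64(181), np.int64(110)), (np.int64(181), np.int64(111)), (np.int64(181), np.int64(111)), (np.int64(181), np.int64(110)), (np.int64(182), np.int64(111)), (np.int64(181), np.int64(111)), (np.int64(182), np.int64(112)), (np.int64(183), np.int64(110)), (np.int64(185), np.int64(112)), (np.int64(183), np.int64(110)), (np.int64(121), np.int64(85)), (np.int64(53), np.int64(53)), (np.int64(81), np.int64(74)), (np.int64(78), np.int64(71)), (np.int64(77), np.int64(73))]
60 [(np.int64(255), np.int64(217)), (np.int64(255), np.int64(205)), (np.int64(255), np.
[... 4528 characters left out ...]
), np.int64(111)), (np.int64(182), np.int64(110)), (np.int64(184), np.int64(112)), (np.int64(184), np.int64(112)), (np.int64(184), np.int64(111)), (np.int64(184), np.int64(113)), (np.int64(182), np.int64(108)), (np.int64(111), np.int64(80)), (np.int64(49), np.int64(55)), (np.int64(54), np.int64(56)), (np.int64(55), np.int64(55)), (np.int64(53), np.int64(54)), (np.int64(53), np.int64(55)), (np.int64(63), np.int64(63)), (np.int64(91), np.int64(74)), (np.int64(253), np.int64(184))]
newbar [[0.4926, 0.1426, 0.026], [0.5127, 0.1437, 0.026], [0.5067, -0.1356, 0.026], [0.4863, -0.136, 0.026]]
tray [[0.4044, 0.1752, 0.012], [0.5633, 0.1709, 0.012], [0.5499, -0.2133, 0.012], [0.3941, -0.2147, 0.012]]
```

Run:
```python
from h import *
c=load("w1.pkl")
uv=[(248.2,20),(271.2-.4,20),(248.4,60),(269.8,60),(248.8,140),(268.5,140),(248.7,240),(266.9,240),(248.5,275),(266.8,275)]
P=onz(c,uv,.162);print(P.round(4)); m=(P[::2]+P[1::2])/2; f=np.polyfit(m[:,1],m[:,0],1);print(f,np.degrees(-f[0]),np.polyval(f,[-.008]))
print('clip ends', onz(c,[((385+.5)/1.5-.5,(10.5)/1.5-.5),((385+.5)/1.5-.5,(490.5)/1.5-.5)],.162))
```

```text
[[ 0.6614  0.139   0.162 ]
 [ 0.6813  0.1394  0.162 ]
 [ 0.6622  0.1062  0.162 ]
 [ 0.6815  0.1065  0.162 ]
 [ 0.6638  0.0345  0.162 ]
 [ 0.6826  0.0349  0.162 ]
 [ 0.6654 -0.0685  0.162 ]
 [ 0.6844 -0.0681  0.162 ]
 [ 0.6659 -0.109   0.162 ]
 [ 0.6856 -0.1086  0.162 ]]
[-0.0176723   0.67376593] 1.012548053885488 [0.67390731]
clip ends [[ 0.66846543  0.14983704  0.162     ]
 [ 0.67601641 -0.17326039  0.162     ]]
```

Request:
carry_out(plan=[[[0.6,3.4,19,0,0,0,94],[0.6,3.4,19,0,0,0,94],[0,0,19,0,0,0,94],[0,0,19,0,0,0,80],[0,0,19,0,0,0,60],[0,0,19,0,0,0,50],[0,0,19,0,0,0,45],[0,0,18,0,0,0,40],[0,0,0,0,0,0,30],[0,0,0,0,0,0,10],[0,0,0,0,0,0,0],[0,0,0,0,0,0,0],[0,0,0,0,0,0,0],[0,0,0,0,0,0,0]]], squeeze=55)

```text
time_s: 4.4
ee_pos: [0.6739, -0.0097, 0.1354]
eef_rot: [3.14, 0.0, 1.588]
force: [-0.5, -0.2, 0.1]
grip_width: 0.0239
grip_force: 0.0
```

```bash
python3 -c "
from st import *
st()"
```

```text
t 4.4 pos [ 0.6739 -0.0097  0.1354] rpy [3.1403e+00 1.0000e-04 1.5878e+00] F [-0.5 -0.2  0.1] M [-0.05 -0.06 -0.06] w 0.0239 gf 0.0
```

Request:
carry_out(plan=[[[0,0,2,0,0,0,0],[0,0,0,0,0,0,0],[0,0,0,0,0,0,0],[0,0,0,0,0,0,0],[0,0,0,0,0,0,0]]])

```text
time_s: 4.82
ee_pos: [0.6741, -0.0097, 0.1343]
eef_rot: [3.14, 0.0, 1.588]
force: [-3.8, -0.1, 10.0]
grip_width: 0.0192
grip_force: 55.0
```

Request:
carry_out(plan=[[[0,0,-2,0,0,0,0],[0,0,-2,0,0,0,0],[0,0,-2,0,0,0,0],[0,0,-2,0,0,0,0],[0,0,-2,0,0,0,0],[0,0,-2,0,0,0,0],[0,0,-2,0,0,0,0],[0,0,-2,0,0,0,0],[0,0,-2,0,0,0,0],[0,0,-2,0,0,0,0],[0,0,-4,0,0,0,0],[0,0,-6,0,0,0,0],[0,0,-10,0,0,0,0],[0,0,-15,0,0,0,0],[0,0,-15,0,0,0,0],[0,0,-15,0,0,0,0],[0,0,-10,0,0,0,0],[0,0,0,0,0,0,0]]])

```text
time_s: 6.32
ee_pos: [0.6744, -0.0096, 0.2306]
eef_rot: [3.137, 0.0, 1.588]
force: [-0.0, 0.3, -0.2]
grip_width: 0.0195
grip_force: 55.0
```

Run:
```python
from st import *
st()
c=cam("wrist","w2");s=cam("scene","s2")
cv2.imwrite("pics/m2.png",np.hstack([crop(c,0,0,400,384,1),crop(s,155,150,355,342,2)]))
```

```text
t 6.32 pos [ 0.6744 -0.0096  0.2306] rpy [3.1373e+00 3.0000e-04 1.5878e+00] F [-0.   0.3 -0.2] M [-0.06 -0.11 -0.05] w 0.0195 gf 55.0
```

View pics/m2.png

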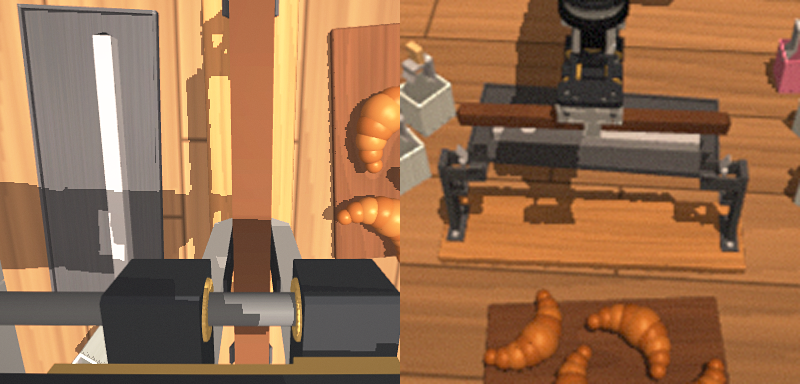

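Request:
carry_out(plan=[[[-1.3,-19,0,0,0,0.043,0],[-1.3,-19,0,0,0,0,0],[-1.3,-19,0,0,0,0,0],[-1.3,-19,0,0,0,0,0],[-1.3,-19,0,0,0,0,0],[-1.3,-19,0,0,0,0,0],[-1.3,-19,0,0,0,0,0],[-1.3,-19,0,0,0,0,0],[-1.3,-19,0,0,0,0,0],[-1.3,-19,0,0,0,0,0],[-1.3,-19,0,0,0,0,0],[-1.0,-19,0,0,0,0,0],[0,0,15,0,0,0,0],[0,0,20,0,0,0,0],[0,0,20,0,0,0,0],[0,0,20,0,0,0,0],[0,0,20,0,0,0,0],[0,0,20,0,0,0,0],[0,0,10,0,0,0,0],[0,0,5,0,0,0,0]]])

```text
time_s: 8.08
ee_pos: [0.4445, -0.0197, 0.0958]
eef_rot: [-3.139, -0.0, 1.545]
force: [0.6, 0.0, -1.1]
grip_width: 0.0198
grip_force: 55.0
```

Request:
carry_out(plan=[[[0,0,20,0,0,0,0],[0,0,20,0,0,0,0],[0,0,15,0,0,0,0],[0,0,10,0,0,0,0],[0,0,0,0,0,0,0],[0,0,0,0,0,0,0]]])

```text
time_s: 8.58
ee_pos: [0.4456, -0.0198, 0.0328]
eef_rot: [-3.142, 0.0, 1.545]
force: [0.9, -1.0, -1.7]
grip_width: 0.0194
grip_force: 55.0
```

Run:
```python
from st import *
st()
c=cam("wrist","w3");s=cam("scene","s3")
cv2.imwrite("pics/m3.png",np.hstack([crop(c,60,0,460,384,1),crop(s,155,150,355,342,2)]))
```

```text
t 8.58 pos [ 0.4456 -0.0198  0.0328] rpy [-3.1415  0.      1.5448] F [ 0.9 -1.  -1.7] M [-0.02 -0.1   0.03] w 0.0194 gf 55.0
```

View pics/m3.png

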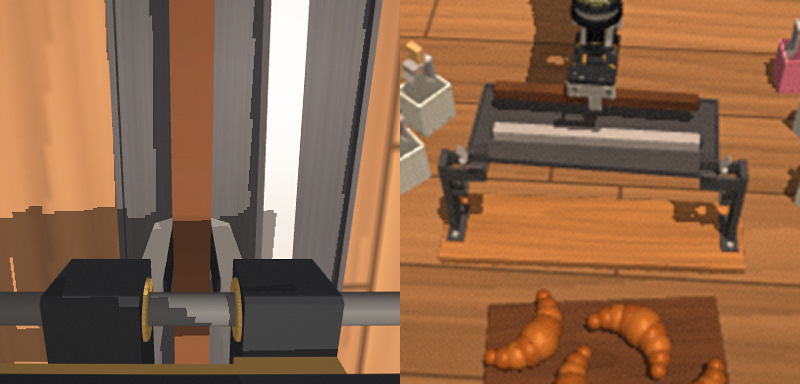

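Request:
carry_out(plan=[[[0,0,10,0,0,0,0],[0,0,9,0,0,0,0],[0,0,5,0,0,0,0],[0,0,0,0,0,0,0],[0,0,0,0,0,0,24],[0,0,0,0,0,0,30],[0,0,0,0,0,0,36],[0,0,0,0,0,0,40],[0,0,0,0,0,0,40],[0,0,0,0,0,0,40],[0,0,0,0,0,0,40],[0,0,0,0,0,0,40]]])

```text
time_s: 9.68
ee_pos: [0.4454, -0.0198, 0.0085]
eef_rot: [3.141, -0.0, 1.545]
force: [-0.1, -0.3, -0.6]
grip_width: 0.0397
grip_force: 0.0
```

Request:
carry_out(plan=[[[0,0,-10,0,0,0,42],[0,0,-15,0,0,0,42],[0,0,-20,0,0,0,42],[0,0,-20,0,0,0,42],[0,0,-20,0,0,0,50],[0,0,-20,0,0,0,50],[0,0,-20,0,0,0,50],[0,18,0,0,0,0,50],[0,18,0,0,0,0,50],[0,18,0,0,0,0,50],[0,0,0,0,0,0,50],[0,0,0,0,0,0,50]]])

```text
time_s: 10.68
ee_pos: [0.4993, -0.0211, 0.1337]
eef_rot: [-3.141, -0.0, 1.545]
force: [-0.3, -0.7, -0.6]
grip_width: 0.05
grip_force: 0.0
```

Run:
```python
from st import *
st()
c=cam("wrist","w4");t=cam("top","t4");print(c["origin"],c["rotation"])
cv2.imwrite("pics/m4.png",np.hstack([crop(c,60,0,460,384,1),crop(t,190,180,325,380,2.8)[:384,:378]]))
# white bar rows
im=c["pixels"].astype(int)
for v in (10,60,120,180,230):
    w=np.where((im[v,:,0]>200)&(im[v,:,2]>190))[0]; print(v,w.min() if len(w) else None,w.max() if len(w) else None,len(w))
```

```text
t 10.68 pos [ 0.4993 -0.0211  0.1337] rpy [-3.1412 -0.      1.5449] F [-0.3 -0.7 -0.6] M [-0.   -0.07  0.05] w 0.05 gf 0.0
[0.50169032 0.04958291 0.31265672] [ 2.89042511e+00  1.45894408e-03 -2.53518511e-02]
10 238 262 25
60 240 262 23
120 241 263 23
180 243 263 21
230 None None 0
```

View pics/m4.png

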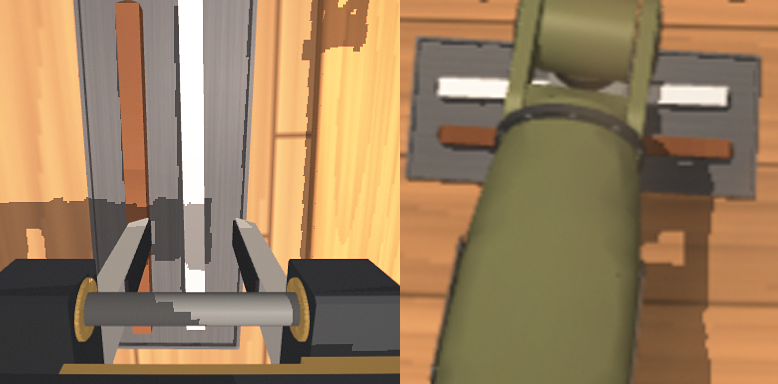

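Run:
```python
from h import *
c=load("w4.pkl")
uv=[]
for v,a,b in ((10,238,262),(60,240,262),(120,241,263),(180,243,263)): uv+=[(a-.5,v),(b+.5,v)]
P=onz(c,uv,.026);print(P.round(4)); m=(P[::2]+P[1::2])/2; f=np.polyfit(m[:,1],m[:,0],1);print(f,np.degrees(-f[0]),np.polyval(f,[-.0145]))
print(onz(c,[((200-0)+54,329)],.026), onz(c,[(185,2),(200,332)],.026))
t=load("t4.pkl");im=t["pixels"].astype(int)
for v in (208,210,212,214):
    w=np.where((im[v,190:325,0]>200)&(im[v,190:325,2]>190))[0]+190; print(v,w.min(),w.max(),onz(t,[(w.min()-.5,v),(w.max()+.5,v)],.026).round(4).tolist())
```

```text
[[ 0.4918  0.1319  0.026 ]
 [ 0.5125  0.1313  0.026 ]
 [ 0.4921  0.093   0.026 ]
 [ 0.5119  0.0925  0.026 ]
 [ 0.4913  0.0426  0.026 ]
 [ 0.5119  0.0421  0.026 ]
 [ 0.4913 -0.0126  0.026 ]
 [ 0.511  -0.0131  0.026 ]]
[0.00705454 0.50126909] -0.4041953222934924 [0.5011668]
[[ 0.49828044 -0.17673249  0.026     ]] [[ 0.44860378  0.1390355   0.026     ]
 [ 0.43990612 -0.17916713  0.026     ]]
208 204 224 [[0.512, 0.1461, 0.026], [0.5136, 0.0805, 0.026]]
210 204 228 [[0.5057, 0.1458, 0.026], [0.5077, 0.0679, 0.026]]
212 204 305 [[0.4994, 0.1456, 0.026], [0.5072, -0.1714, 0.026]]
214 215 305 [[0.494, 0.111, 0.026], [0.5009, -0.1714, 0.026]]
```

Request:
carry_out(plan=[[[3.2,0.9,5,0,0,-0.015,42],[3.1,0.8,10,0,0,0,42],[0,0,20,0,0,0,42],[0,0,20,0,0,0,42],[0,0,20,0,0,0,42],[0,0,20,0,0,0,42],[0,0,15,0,0,0,42],[0,0,10,0,0,0,42],[0,0,5.5,0,0,0,42],[0,0,0,0,0,0,30],[0,0,0,0,0,0,10],[0,0,0,0,0,0,0],[0,0,0,0,0,0,0],[0,0,0,0,0,0,0],[0,0,0,0,0,0,0],[0,0,0,0,0,0,0],[0,0,0,0,0,0,0]]], squeeze=55)

```text
time_s: 12.2
ee_pos: [0.5015, -0.0149, 0.0084]
eef_rot: [3.141, 0.0, 1.56]
force: [-1.8, -0.1, 6.1]
grip_width: 0.0191
grip_force: 55.0
```

```bash
python3 -c "
from st import *
st()"
```

```text
t 12.2 pos [ 0.5015 -0.0149  0.0084] rpy [3.1409 0.     1.5599] F [-1.8 -0.1  6.1] M [-0.03  0.32  0.03] w 0.0191 gf 55.0
```

Request:
carry_out(plan=[[[0,0,-5,0,0,0,0],[0,0,-10,0,0,0,0],[0,0,-20,0,0,0,0],[0,0,-25,0,0,0,0],[0,0,-25,0,0,0,0],[0,0,-25,0,0,0,0],[0,0,-25,0,0,0,0],[0,0,-25,0,0,0,0],[0,0,-25,0,0,0,0],[0,0,-20,0,0,0,0],[0,0,-10,0,0,-0.028,0],[0,0,0,0,0,0,0]]])

```text
time_s: 13.2
ee_pos: [0.5018, -0.015, 0.2259]
eef_rot: [3.138, 0.0, 1.589]
force: [0.7, 0.9, -2.6]
grip_width: 0.0197
grip_force: 55.0
```

Request:
carry_out(plan=[[[0.3,12,0,0,0,0,0],[0.3,18,0,0,0,0,0],[0.3,18,0,0,0,0,0],[0.3,18,0,0,0,0,0],[0.3,18,0,0,0,0,0],[0.3,18,0,0,0,0,0],[0.3,18,0,0,0,0,0],[0.3,18,0,0,0,0,0],[0.3,18,0,0,0,0,0],[0.3,12,0,0,0,0,0],[0,4.8,0,0,0,0,0],[0,0,0,0,0,0,0],[0,0,0,0,0,0,0]]])

```text
time_s: 14.28
ee_pos: [0.6734, -0.009, 0.2223]
eef_rot: [-3.14, -0.0, 1.587]
force: [-0.6, 0.1, -3.0]
grip_width: 0.0194
grip_force: 55.0
```

Run:
```python
from st import *
st()
c=cam("wrist","w5");s=cam("scene","s5");t=cam("top","t5")
cv2.imwrite("pics/m5.png",np.vstack([crop(s,165,190,345,290,4)[:,:720],np.hstack([crop(t,180,130,240,180,6),crop(t,280,130,340,180,6)])[:250]])[:600])
```

```text
t 14.28 pos [ 0.6734 -0.009   0.2223] rpy [-3.1404e+00 -1.0000e-04  1.5874e+00] F [-0.6  0.1 -3. ] M [-0.01 -0.09 -0.  ] w 0.0194 gf 55.0
```

View pics/m5.png

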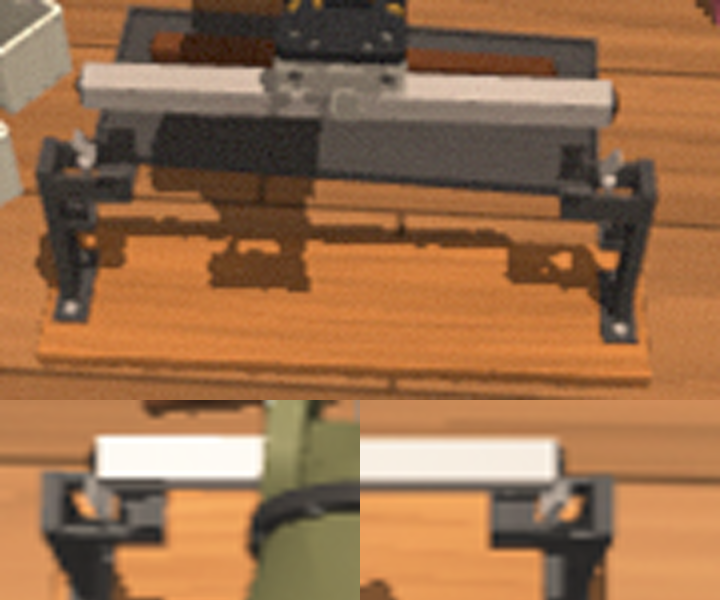

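Run:
```python
from h import *
t=load("t5.pkl")
L=lambda u,v:[180+(u+.5)/6-.5,130+(v-400+.5)/6-.5]
R=lambda u,v:[280+(u-360+.5)/6-.5,130+(v-400+.5)/6-.5]
def mid(n,a,b,z):
    P=onz(t,[L(*a),R(*b)],z);print(n,P.round(4).tolist(),'mid y',P[:,1].mean().round(4),'span',(P[0,1]-P[1,1]).round(4))
mid('bar white',(96,460),(557,460),.240)
mid('bar plug',(90,460),(563,460),.230)
mid('post outer',(43,510),(612,510),.165)
mid('socket inner',(163,508),(491,508),.16)
mid('board foot',(43,510),(612,510),.19)
s=load("s5.pkl")
S=lambda u,v:[165+(u+.5)/4-.5,190+(v+.5)/4-.5]
def mids(n,a,b,z):
    P=onz(s,[S(*a),S(*b)],z);print(n,P.round(4).tolist(),'mid y',P[:,1].mean().round(4),'span',(P[0,1]-P[1,1]).round(4))
mids('bar',(78,85),(617,103),.23)
mids('post outer',(40,165),(656,180),.165)
mids('socket inner',(133,165),(561,185),.16)
mids('board front corners',(38,358),(650,378),.018)
```

```text
bar white [[0.6709, 0.152, 0.24], [0.6779, -0.1683, 0.24]] mid y -0.0081 span 0.3203
bar plug [[0.6737, 0.1561, 0.23], [0.6809, -0.1722, 0.23]] mid y -0.008 span 0.3283
post outer [[0.6669, 0.1867, 0.165], [0.6756, -0.2032, 0.165]] mid y -0.0082 span 0.3899
socket inner [[0.6705, 0.1292, 0.16], [0.6766, -0.1454, 0.16]] mid y -0.0081 span 0.2746
board foot [[0.6602, 0.1829, 0.19], [0.6687, -0.1999, 0.19]] mid y -0.0085 span 0.3828
bar [[0.6756, -0.1728, 0.23], [0.668, 0.1556, 0.23]] mid y -0.0086 span -0.3284
post outer [[0.6872, -0.2026, 0.165], [0.6733, 0.1882, 0.165]] mid y -0.0072 span -0.3908
socket inner [[0.6792, -0.145, 0.16], [0.6773, 0.1284, 0.16]] mid y -0.0083 span -0.2734
board front corners [[0.7364, -0.2141, 0.018], [0.7255, 0.2014, 0.018]] mid y -0.0063 span -0.4155
```

Request:
carry_out(plan=[[[0,0.7,5,0,0,0,0],[0,0,10,0,0,0,0],[0,0,12,0,0,0,0],[0,0,12,0,0,0,0],[0,0,8,0,0,0,0],[0,0,4,0,0,0,0],[0,0,3,0,0,0,0],[0,0,3,0,0,0,0],[0,0,3,0,0,0,0],[0,0,3,0,0,0,0],[0,0,3,0,0,0,0],[0,0,3,0,0,0,0],[0,0,3,0,0,0,0],[0,0,2,0,0,0,0],[0,0,0,0,0,0,0]]])

```text
time_s: 15.68
ee_pos: [0.6743, -0.0089, 0.148]
eef_rot: [-3.14, -0.0, 1.588]
force: [-0.4, -0.1, -5.2]
grip_width: 0.0191
grip_force: 55.0
```

Request:
carry_out(plan=[[[0,0,1.5,0,0,0,0],[0,0,1.5,0,0,0,0],[0,0,1.5,0,0,0,0],[0,0,1,0,0,0,0],[0,0,0,0,0,0,0],[0,0,0,0,0,0,0]]])

```text
time_s: 16.18
ee_pos: [0.6747, -0.0089, 0.1444]
eef_rot: [3.141, 0.0, 1.588]
force: [-4.4, -0.5, 5.6]
grip_width: 0.0198
grip_force: 55.0
```

```bash
python3 -c "
from st import *
st()"
```

```text
t 16.18 pos [ 0.6747 -0.0089  0.1444] rpy [3.1407e+00 1.0000e-04 1.5879e+00] F [-4.4 -0.5  5.6] M [ 0.01  0.68 -0.01] w 0.0198 gf 55.0
```

Request:
carry_out(plan=[[[0,0,1,0,0,0,0],[0,0,1,0,0,0,0],[0,0,1,0,0,0,0],[0,0,0,0,0,0,0],[0,0,0,0,0,0,0]]])

```text
time_s: 16.6
ee_pos: [0.6749, -0.009, 0.1444]
eef_rot: [3.139, 0.0, 1.588]
force: [-14.7, 0.4, 26.8]
grip_width: 0.0198
grip_force: 55.0
```

Run:
```python
from st import *
st()
s=cam("scene","s6");t=cam("top","t6")
cv2.imwrite("pics/m6.png",np.vstack([crop(s,165,190,345,290,4)[:,:720],np.hstack([crop(t,180,130,240,163,6),crop(t,280,130,340,163,6)])]))
```

```text
t 16.6 pos [ 0.6749 -0.009   0.1444] rpy [3.1388e+00 4.0000e-04 1.5879e+00] F [-14.7   0.4  26.8] M [ 0.08  2.91 -0.04] w 0.0198 gf 55.0
```

View pics/m6.png

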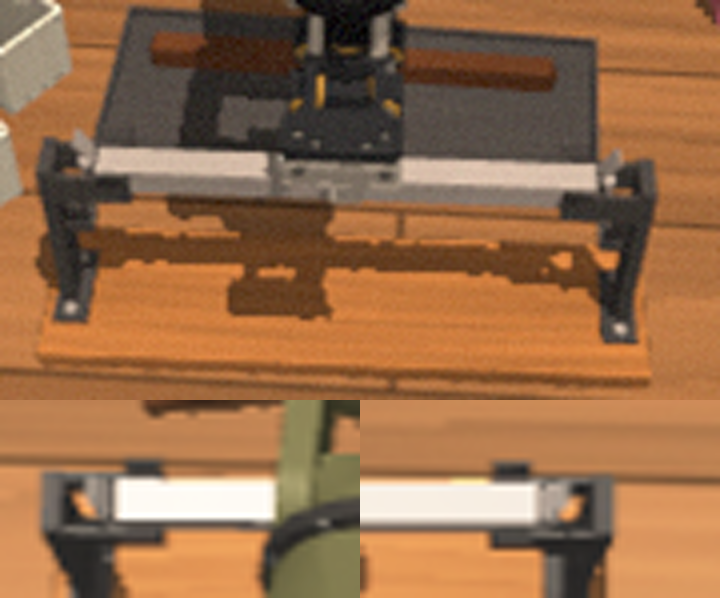

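Request:
carry_out(plan=[[[0,0,-3,0,0,0,0],[0,0,0,0,0,0,0],[0,0,0,0,0,0,30],[0,0,0,0,0,0,50],[0,0,0,0,0,0,60],[0,0,0,0,0,0,60],[0,0,0,0,0,0,60],[0,0,0,0,0,0,60],[0,0,-15,0,0,0,60],[0,0,-20,0,0,0,60],[0,0,-25,0,0,0,60],[0,0,-25,0,0,0,60],[0,0,-25,0,0,0,60],[0,0,-20,0,0,0,60],[0,0,-20,0,0,0,60],[0,0,-20,0,0,0,60],[0,0,0,0,0,0,60]]])

```text
time_s: 18.12
ee_pos: [0.6753, -0.009, 0.3179]
eef_rot: [3.136, 0.001, 1.588]
force: [-0.9, -0.5, 1.1]
grip_width: 0.06
grip_force: 0.0
```

```bash
cat > pot.py <<'E'
from h import *
from scipy.optimize import minimize
from scipy.ndimage import map_coordinates
# score: bright rim line at z=70mm, darker just outside on foot side, orange block on top
def rect(a,b,z,n=12):
    e=np.linspace(-1,1,n); return np.array([(a*u,b,z) for u in e]+[(a*u,-b,z) for u in e]+[(a,b*u,z) for u in e]+[(-a,b*u,z) for u in e])/1000
RIM=rect(30.5,26.5,70.);OUT=rect(38,34,70.)
bx,by=np.meshgrid(np.linspace(-4,4,4),np.linspace(-10,10,7));BL=np.c_[bx.ravel(),by.ravel(),157+0*bx.ravel()]/1000
bx,by=np.meshgrid([-10,10],np.linspace(-10,10,7));BO=np.r_[np.c_[bx.ravel(),by.ravel(),157+0*bx.ravel()],[(x,y,157) for x in(-4,0,4) for y in(-18,18)]]/1000
def tr(p,P): return P@Ro.from_euler('z',p[2]).as_matrix().T+[p[0],p[1],0]
def prep(c):
    im=cv2.GaussianBlur(c["pixels"],(0,0),.7).astype(float); return im.min(2),np.clip(im[:,:,0]-im[:,:,2]-60,0,60)*(im[:,:,1]>150)
def smp(ch,uv): return map_coordinates(ch,[uv[:,1],uv[:,0]],order=1,mode='nearest').mean()
def score(p,cs):
    v=0
    for c,(b,o) in cs:
        v+=smp(b,proj(c,tr(p,RIM)))-smp(b,proj(c,tr(p,OUT)))
        # sat-based block: yellowish bright
        v+=1.0*(smp(o,proj(c,tr(p,BL)))-smp(o,proj(c,tr(p,BO))))
    return -v
def fit(p0,cams,r=.03,seed=0):
    cs=[(c,prep(c)) for c in cams]; best=None
    rng=np.random.default_rng(seed)
    S=[np.array(p0)+rng.uniform(-1,1,3)*[r,r,.35 if r>.02 else .15] for _ in range(150)]+[np.array(p0)]
    S=sorted(S,key=lambda p:score(p,cs))[:6]
    for p in S:
        m=minimize(score,p,args=(cs,),method='Nelder-Mead',options=dict(initial_simplex=[p,p+[.006,0,0],p+[0,.006,0],p+[0,0,.15]],xatol=1e-4,fatol=.05))
        if best is None or m.fun<best.fun: best=m
    return best.x,-best.fun
P0={'A':(.585,.325,-.54),'B':(.461,.338,.68),'C':(.585,-.301,-.80),'D':(.464,-.286,-.65)}
E
python3 - <<'E'
from st import *
from pot import *
st()
t0,s0=load("top0.pkl"),load("scene0.pkl")
t,s=cam("top","t7"),cam("scene","s7")
for k,p in P0.items():
    for a,b in (((t0,s0),(t,s)),):
        x0,f0=fit(p,a);x1,f1=fit(p,b);xt,ft=fit(p,[b[0]],.01)
        print(k,x0.round(4),round(f0,1),'now',x1.round(4),round(f1,1),'top only',xt.round(4),round(ft,1))
E
```

```text
t 18.12 pos [ 0.6753 -0.009   0.3179] rpy [3.1355e+00 5.0000e-04 1.5879e+00] F [-0.9 -0.5  1.1] M [-0.03 -0.12 -0.  ] w 0.06 gf 0.0
A [ 0.5862  0.3258 -0.5383] 216.5 now [ 0.5863  0.3257 -0.5374] 218.4 top only [ 0.5881  0.3267 -0.5418] 130.2
B [0.4617 0.3389 0.6365] 197.1 now [0.4617 0.3389 0.6365] 197.9 top only [0.4629 0.3389 0.628 ] 111.6
C [ 0.5861 -0.301  -0.7971] 217.4 now [ 0.5861 -0.301  -0.7972] 217.5 top only [ 0.5866 -0.3002 -0.7736] 109.3
D [ 0.4655 -0.2859 -0.6594] 214.3 now [ 0.4655 -0.286  -0.6592] 216.4 top only [ 0.4659 -0.2856 -0.6473] 120.1
```

Request:
carry_out(plan=[[[0,0,0,0,0,0.111,50],[0,0,0,0,0,0.111,50],[0,0,0,0,0,0.111,50],[0,0,0,0,0,0.111,50],[0,0,0,0,0,0.111,50],[17.3,-17.7,0,0,0,0,50],[17.3,-17.7,0,0,0,0,50],[17.3,-17.7,0,0,0,0,50],[17.3,-17.7,0,0,0,0,50],[17.3,-17.7,0,0,0,0,50],[17.3,-17.7,0,0,0,0,50],[17.3,-17.7,0,0,0,0,50],[17.3,-17.7,0,0,0,0,50],[17.3,-17.7,0,0,0,0,50],[17.3,-17.7,0,0,0,0,50],[17.3,-17.7,0,0,0,0,50],[17.3,-17.7,0,0,0,0,50],[17.3,-17.7,0,0,0,0,50],[17.3,-17.7,0,0,0,0,50]]], squeeze=30)

```text
time_s: 19.8
ee_pos: [0.5853, 0.327, 0.3116]
eef_rot: [-3.14, 0.002, 1.033]
force: [0.2, -0.2, -0.2]
grip_width: 0.0501
grip_force: 0.0
```

Request:
carry_out(plan=[[[0,0,25,0,0,0,50],[0,0,25,0,0,0,50],[0,0,25,0,0,0,50],[0,0,20,0,0,0,50],[0,0,0,0,0,0,50],[0,0,0,0,0,0,50]]])

```text
time_s: 20.3
ee_pos: [0.5854, 0.3258, 0.2171]
eef_rot: [-3.14, 0.003, 1.033]
force: [0.9, -0.0, 0.8]
grip_width: 0.0499
grip_force: 0.0
```

```bash
cat > go.py <<'E'
from st import *
def go(x,y,yaw,z):
    """numbers for: turn in place, then shift along the turned tool's axes"""
    o=st(); p=o['ee_pos']; c=o['eef_rot'][2]; d=np.array([x,y])-p[:2]
    tx=np.array([np.cos(yaw),np.sin(yaw)]);ty=np.array([np.sin(yaw),-np.cos(yaw)])
    print('turn %.3f  dx %.1f dy %.1f dz %.1f'%(-(yaw-c),1e3*d@tx,1e3*d@ty,1e3*(p[2]-z)))
E
python3 - <<'E'
from go import *
from pot import *
go(.5858,.3256,1.0334,.130)
c=cam("wrist","w8")
# check against the wrist picture: where block top should be
print(fit((.5858,.3256,-.5374),[c],.012), proj(c,[[.5858,.3256,.157]]))
cv2.imwrite("pics/w8.png",crop(c,0,0,512,384,1.5))
E
```

```text
t 20.3 pos [0.5854 0.3258 0.2171] rpy [-3.1399e+00  2.5000e-03  1.0328e+00] F [ 0.9 -0.   0.8] M [-0.04 -0.05  0.01] w 0.0499 gf 0.0
turn -0.001  dx 0.0 dy 0.4 dz 87.1
(array([ 0.58518107,  0.32237497, -0.5368145 ]), np.float64(143.5650126227849)) [[250.98213336 202.91418745]]
```

View pics/w8.png

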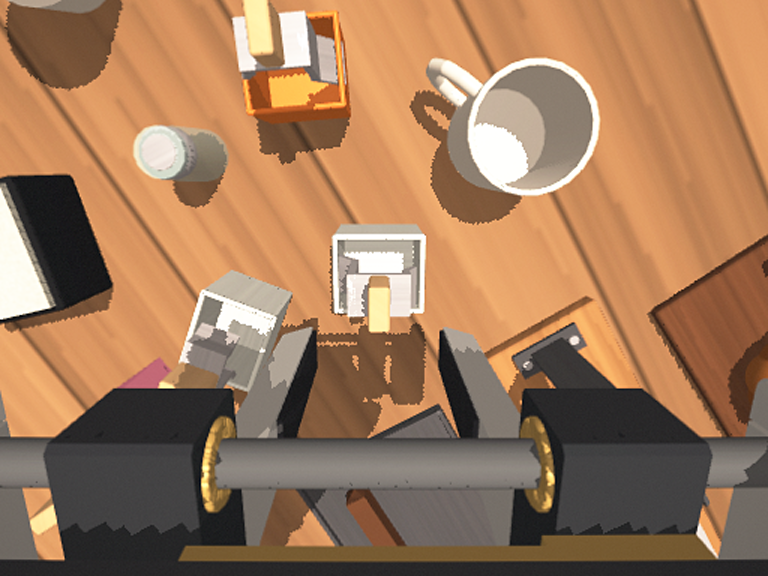

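Run:
```python
from h import *
c=load("w8.pkl")
for yaw in (-.5374,-.5374+np.pi):
    P=np.array([(24,-13,104),(24,13,104),(14,13,120),(14,-13,120),(-14,13,122),(-14,-13,122),(-32,13,70),(-32,-13,70),(-6,-13,157),(6,13,157)])/1000
    print((proj(c,P@Ro.from_euler('z',yaw).as_matrix().T+[.5852,.3240,0])*1.5).round(0).tolist())
s=load("s7.pkl");a=crop(s,340,205,400,265,10)
cv2.imwrite("pics/a8.png",a)
```

```text
[[414.0, 303.0], [415.0, 264.0], [400.0, 269.0], [400.0, 310.0], [354.0, 270.0], [354.0, 311.0], [332.0, 254.0], [333.0, 289.0], [366.0, 330.0], [388.0, 284.0]]
[[340.0, 263.0], [340.0, 303.0], [355.0, 310.0], [354.0, 269.0], [400.0, 311.0], [401.0, 270.0], [422.0, 289.0], [423.0, 254.0], [388.0, 284.0], [366.0, 330.0]]
```

View pics/a8.png

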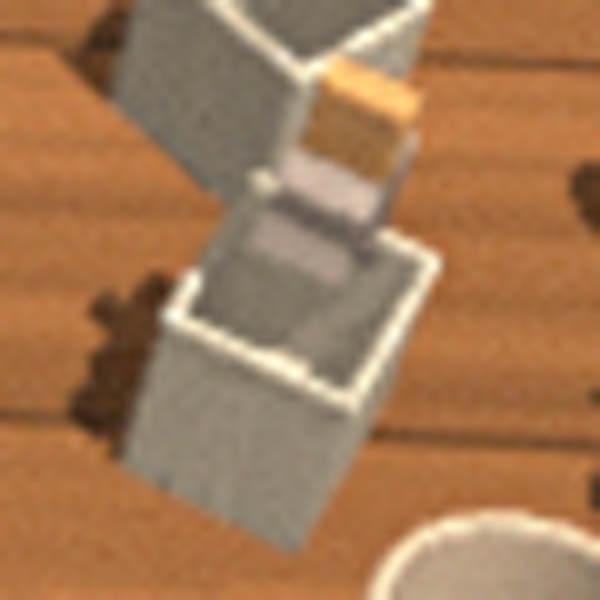

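Request:
carry_out(plan=[[[0,0,20,0,0,0,50],[0,0,20,0,0,0,50],[0,0,20,0,0,0,50],[0,0,15,0,0,0,40],[0,0,8,0,0,0,36],[0,0,4,0,0,0,30],[0,0,0,0,0,0,20],[0,0,0,0,0,0,10],[0,0,0,0,0,0,0],[0,0,0,0,0,0,0],[0,0,0,0,0,0,0],[0,0,0,0,0,0,0],[0,0,0,0,0,0,0],[0,0,0,0,0,0,0]]], squeeze=30)

```text
time_s: 21.52
ee_pos: [0.5864, 0.3263, 0.1328]
eef_rot: [3.141, -0.002, 1.033]
force: [-1.7, 0.1, 6.1]
grip_width: 0.0118
grip_force: 30.0
```

```bash
python3 -c "
from st import *
st()"
```

```text
t 21.52 pos [0.5864 0.3263 0.1328] rpy [ 3.1406e+00 -1.8000e-03  1.0328e+00] F [-1.7  0.1  6.1] M [0.01 0.18 0.04] w 0.0118 gf 30.0
```

Request:
carry_out(plan=[[[0,0,-8,0,0,0,0],[0,0,-15,0,0,0,0],[0,0,-20,0,0,0,0],[0,0,-25,0,0,0,0],[0,0,-25,0,0,0,0],[0,0,-25,0,0,0,0],[0,0,-25,0,0,0,0],[0,0,-25,0,0,0,0],[0,0,-17,0,0,0,0],[0,0,-8,0,0,-0.05,0],[0,0,0,0,0,-0.1,0],[0,0,0,0,0,-0.1,0],[0,0,0,0,0,-0.1,0],[0,0,0,0,0,-0.1,0],[0,0,0,0,0,-0.07,0],[0,0,0,0,0,-0.035,0],[0,0,0,0,0,0,0]]])

```text
time_s: 22.93
ee_pos: [0.5858, 0.3259, 0.3247]
eef_rot: [-3.141, 0.0, 1.589]
force: [-0.9, -0.8, -1.8]
grip_width: 0.0119
grip_force: 30.0
```

Request:
carry_out(plan=[[[-10,1,0,0,0,0,0],[-18,2,0,0,0,0,0],[-20,2.5,0,0,0,0,0],[-20,2.5,0,0,0,0,0],[-20,2.5,0,0,0,0,0],[-20,2.5,0,0,0,0,0],[-20,2.5,0,0,0,0,0],[-20,2.5,0,0,0,0,0],[-20,2.5,0,0,0,0,0],[-20,2.5,0,0,0,0,0],[-20,2.5,0,0,0,0,0],[-18,2.5,0,0,0,0,0],[-9.8,1.9,0,0,0,0,0],[0,0,0,0,0,0,0],[0,0,0,0,0,0,0]]])

```text
time_s: 24.18
ee_pos: [0.6198, 0.0906, 0.3245]
eef_rot: [-3.142, -0.0, 1.586]
force: [0.9, 0.5, -1.4]
grip_width: 0.0117
grip_force: 30.0
```

```bash
cat >> go.py <<'E'
SL=[.099,.033,-.033,-.099]
def slot(s,back,foot,off=.133):
    x=.6743-.0175*s; y=-.0083+s; a=np.radians(1.0)
    go(x-back,y-.0175*back,1.588,foot+off)
def gripcheck(tag):
    """width of the block and pot yaw seen in the wrist picture, pot held"""
E
python3 - <<'E'
from go import *
slot(.099,.052,.066)
E
```

```text
t 24.18 pos [0.6198 0.0906 0.3245] rpy [-3.1416e+00 -2.0000e-04  1.5864e+00] F [ 0.9  0.5 -1.4] M [-0.01 -0.12  0.01] w 0.0117 gf 30.0
turn -0.002  dx -0.8 dy 0.8 dz 125.5
```

Request:
carry_out(plan=[[[-0.4,0.4,15,0,0,0,0],[-0.4,0.4,20,0,0,0,0],[0,0,20,0,0,0,0],[0,0,20,0,0,0,0],[0,0,20,0,0,0,0],[0,0,17,0,0,0,0],[0,0,10,0,0,0,0],[0,0,3.5,0,0,0,0],[0,0,0,0,0,0,0],[0,0,0,0,0,0,0]]])

```text
time_s: 25.02
ee_pos: [0.621, 0.0904, 0.2]
eef_rot: [3.14, -0.0, 1.588]
force: [-0.3, 0.2, -2.8]
grip_width: 0.0118
grip_force: 30.0
```

Run:
```python
from go import *
slot(.099,.052,.066)
s=cam("scene","s9");t=cam("top","t9")
cv2.imwrite("pics/m9.png",np.hstack([crop(s,255,150,345,250,5.5)[:550],crop(t,180,120,240,220,5.5)[:550,:300]]))
```

```text
t 25.02 pos [0.621  0.0904 0.2   ] rpy [ 3.1403e+00 -2.0000e-04  1.5881e+00] F [-0.3  0.2 -2.8] M [-0.01 -0.12 -0.05] w 0.0118 gf 30.0
turn 0.000  dx -0.6 dy -0.4 dz 1.0
```

View pics/m9.png

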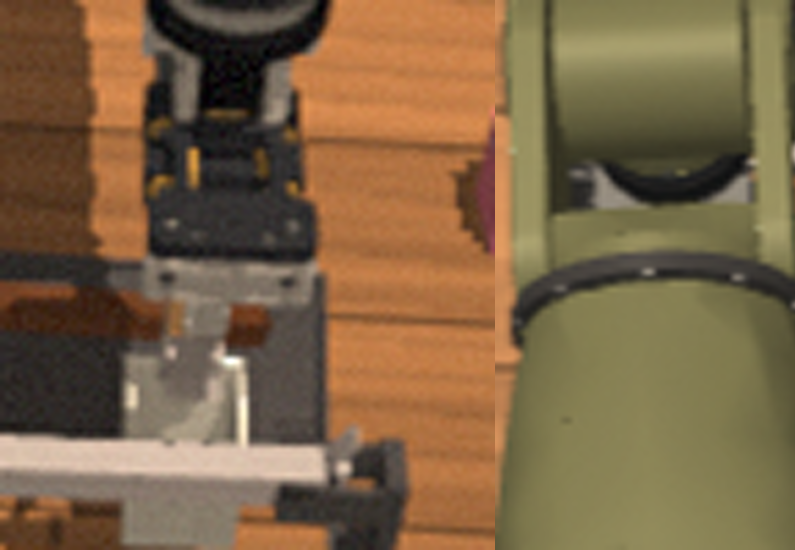

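Request:
carry_out(plan=[[[0,3,1,0,0,0,0],[0,5,1,0,0,0,0],[0,5,0,0,0,0,0],[0,5,0,0,0,0,0],[0,5,0,0,0,0,0],[0,5,0,0,0,0,0],[0,5,0,0,0,0,0],[0,5,0,0,0,0,0],[0,5,0,0,0,0,0],[0,5,0,0,0,0,0],[0,3.3,0,0,0,0,0],[0,0,0,0,0,0,0],[0,0,0,0,0,0,0]]])

```text
time_s: 26.2
ee_pos: [0.672, 0.0909, 0.1968]
eef_rot: [-3.141, 0.0, 1.588]
force: [0.7, -0.1, -2.2]
grip_width: 0.012
grip_force: 30.0
```

Request:
carry_out(plan=[[[0,0,3,0,0,0,0],[0,0,4,0,0,0,0],[0,0,4,0,0,0,0],[0,0,4,0,0,0,0],[0,0,3,0,0,0,0],[0,0,2,0,0,0,0],[0,0,2,0,0,0,0],[0,0,0,0,0,0,0],[0,0,0,0,0,0,0]]])

```text
time_s: 26.95
ee_pos: [0.672, 0.0908, 0.175]
eef_rot: [3.142, -0.0, 1.588]
force: [0.2, 0.0, -1.9]
grip_width: 0.0119
grip_force: 30.0
```

Run:
```python
from go import *
slot(.099,0,.040)
```

```text
t 26.95 pos [0.672  0.0908 0.175 ] rpy [ 3.1416 -0.      1.5878] F [ 0.2  0.  -1.9] M [-0.04 -0.06 -0.01] w 0.0119 gf 30.0
turn -0.000  dx -0.1 dy 0.6 dz 2.0
```

Request:
carry_out(plan=[[[0,0.5,1,0,0,0,0],[0,0,1,0,0,0,0],[0,0,0.7,0,0,0,0],[0,0,0,0,0,0,0],[0,0,0,0,0,0,0]]])

```text
time_s: 27.37
ee_pos: [0.6726, 0.0908, 0.1728]
eef_rot: [3.141, -0.0, 1.588]
force: [-1.5, -0.2, 2.9]
grip_width: 0.012
grip_force: 30.0
```

Request:
carry_out(plan=[[[0,0,0,0,0,0,14],[0,0,0,0,0,0,18],[0,0,0,0,0,0,24],[0,0,0,0,0,0,32],[0,0,0,0,0,0,40],[0,0,0,0,0,0,46],[0,0,0,0,0,0,46],[0,0,-10,0,0,0,46],[0,0,-15,0,0,0,46],[0,0,-20,0,0,0,46],[0,0,-25,0,0,0,46],[0,0,-30,0,0,0,46],[0,0,-30,0,0,0,46],[0,0,-20,0,0,0,46],[0,0,0,0,0,0,46]]])

```text
time_s: 28.62
ee_pos: [0.673, 0.0909, 0.3285]
eef_rot: [3.134, -0.001, 1.588]
force: [-0.8, -0.2, 1.1]
grip_width: 0.0459
grip_force: 0.0
```

Run:
```python
from go import *
from pot import *
t,s=cam("top","t10"),cam("scene","s10")
F={}
for k in 'BCD':
    x,f=fit(P0[k],(t,s)); print(k,x.round(4),round(f,1)); F[k]=x
x=F['B'];go(x[0],x[1],x[2]+np.pi/2,.130)
```

```text
B [0.4617 0.3389 0.6337] 195.6
C [ 0.5861 -0.301  -0.7969] 217.3
D [ 0.4655 -0.286  -0.6594] 216.4
t 28.72 pos [0.6725 0.0909 0.323 ] rpy [ 3.1402e+00 -1.0000e-04  1.5878e+00] F [ 0.7  0.3 -1. ] M [-0.07 -0.12 -0.01] w 0.0459 gf 0.0
turn -0.617  dx 324.7 dy -23.0 dz 193.0
```

Request:
carry_out(plan=[[[0,0,0,0,0,-0.12,46],[0,0,0,0,0,-0.12,46],[0,0,0,0,0,-0.12,46],[0,0,0,0,0,-0.12,46],[0,0,0,0,0,-0.12,46],[0,0,0,0,0,-0.017,46],[23.2,-1.6,0,0,0,0,46],[23.2,-1.6,0,0,0,0,46],[23.2,-1.6,0,0,0,0,46],[23.2,-1.6,0,0,0,0,46],[23.2,-1.6,0,0,0,0,46],[23.2,-1.6,0,0,0,0,46],[23.2,-1.7,0,0,0,0,46],[23.2,-1.7,0,0,0,0,46],[23.2,-1.7,0,0,0,0,46],[23.2,-1.7,0,0,0,0,46],[23.2,-1.7,0,0,0,0,46],[23.2,-1.7,0,0,0,0,46],[23.2,-1.6,0,0,0,0,46],[23.2,-1.6,0,0,0,0,46]]])

```text
time_s: 30.38
ee_pos: [0.4605, 0.3395, 0.3214]
eef_rot: [-3.14, -0.0, 2.201]
force: [0.4, -0.1, -0.7]
grip_width: 0.0461
grip_force: 0.0
```

Request:
carry_out(plan=[[[0,0,15,0,0,0,46],[0,0,25,0,0,0,46],[0,0,25,0,0,0,46],[0,0,20,0,0,0,46],[0,0,15,0,0,0,46],[0,0,0,0,0,0,46],[0,0,0,0,0,0,46]]])

```text
time_s: 30.97
ee_pos: [0.4612, 0.3387, 0.2218]
eef_rot: [-3.14, -0.0, 2.203]
force: [0.5, 0.1, 1.9]
grip_width: 0.0459
grip_force: 0.0
```

Run:
```python
from go import *
from pot import *
c=cam("wrist","w11")
x,f=fit((.4617,.3389,.64),[c],.012);print(x.round(4),f)
go(.4617,.3385,.634+np.pi/2,.131)
```

```text
[0.4609 0.3365 0.6621] 114.84853913666592
t 31.02 pos [0.4616 0.3389 0.2228] rpy [ 3.1414 -0.      2.2031] F [-0.8  0.1  0.2] M [-0.03 -0.12 -0.03] w 0.046 gf 0.0
turn -0.002  dx -0.4 dy -0.2 dz 91.8
```

Request:
carry_out(plan=[[[0,0,20,0,0,-0.015,46],[0,0,20,0,0,0,46],[0,0,20,0,0,0,46],[0,0,18,0,0,0,40],[0,0,9,0,0,0,36],[0,0,4,0,0,0,30],[0,0,0,0,0,0,20],[0,0,0,0,0,0,10],[0,0,0,0,0,0,0],[0,0,0,0,0,0,0],[0,0,0,0,0,0,0],[0,0,0,0,0,0,0],[0,0,0,0,0,0,0],[0,0,0,0,0,0,0]]], squeeze=30)

```text
time_s: 32.18
ee_pos: [0.4617, 0.3391, 0.1322]
eef_rot: [3.14, 0.0, 2.22]
force: [-2.4, -1.9, 6.1]
grip_width: 0.0119
grip_force: 30.0
```

Request:
carry_out(plan=[[[0,0,-8,0,0,0,0],[0,0,-15,0,0,0,0],[0,0,-20,0,0,0,0],[0,0,-25,0,0,0,0],[0,0,-25,0,0,0,0],[0,0,-25,0,0,0,0],[0,0,-25,0,0,0,0],[0,0,-25,0,0,0,0],[0,0,-17,0,0,0,0],[0,0,-8,0,0,0.05,0],[0,0,0,0,0,0.1,0],[0,0,0,0,0,0.1,0],[0,0,0,0,0,0.1,0],[0,0,0,0,0,0.1,0],[0,0,0,0,0,0.1,0],[0,0,0,0,0,0.05,0],[0,0,0,0,0,0.03,0],[0,0,0,0,0,0,0]]])

```text
time_s: 33.68
ee_pos: [0.4614, 0.3388, 0.3246]
eef_rot: [-3.142, -0.0, 1.588]
force: [-0.5, 1.3, -2.2]
grip_width: 0.0117
grip_force: 30.0
```

Run:
```python
from go import *
slot(.033,.054,.066)
```

```text
t 33.68 pos [0.4614 0.3388 0.3246] rpy [-3.1416 -0.      1.5883] F [-0.5  1.3 -2.2] M [-0.03 -0.09  0.06] w 0.0117 gf 30.0
turn 0.000  dx -317.8 dy 152.9 dz 125.6
```

Request:
carry_out(plan=[[[-10.8,5.9,0,0,0,0,0],[-19,9.1,0,0,0,0,0],[-19,9.1,0,0,0,0,0],[-19,9.1,0,0,0,0,0],[-19,9.1,0,0,0,0,0],[-19,9.1,0,0,0,0,0],[-19,9.1,0,0,0,0,0],[-19,9.1,0,0,0,0,0],[-19,9.1,0,0,0,0,0],[-19,9.1,0,0,0,0,0],[-19,9.1,0,0,0,0,0],[-19,9.1,0,0,0,0,0],[-19,9.1,0,0,0,0,0],[-19,9.1,0,0,0,0,0],[-19,9.1,0,0,0,0,0],[-19,9.1,0,0,0,0,0],[-14,7,0,0,0,0,0],[-8,3.5,0,0,0,0,0],[0,0,0,0,0,0,0],[0,0,0,0,0,0,0]]])

```text
time_s: 35.35
ee_pos: [0.6203, 0.0242, 0.3242]
eef_rot: [-3.141, -0.0, 1.59]
force: [0.1, 0.8, -2.6]
grip_width: 0.0117
grip_force: 30.0
```

Run:
```python
from go import *
slot(.033,.054,.065,.1322)
```

```text
t 35.35 pos [0.6203 0.0242 0.3242] rpy [-3.1413e+00 -2.0000e-04  1.5898e+00] F [ 0.1  0.8 -2.6] M [-0.04 -0.   -0.03] w 0.0117 gf 30.0
turn 0.002  dx -0.4 dy -0.6 dz 127.0
```

Lower, insert, let down.

Request:
carry_out(plan=[[[-0.4,-0.5,15,0,0,0,0],[0,0,20,0,0,0,0],[0,0,20,0,0,0,0],[0,0,20,0,0,0,0],[0,0,20,0,0,0,0],[0,0,18,0,0,0,0],[0,0,10,0,0,0,0],[0,0,4,0,0,0,0],[0,0,0,0,0,0,0],[0,0,0,0,0,0,0]]])

```text
time_s: 36.18
ee_pos: [0.6202, 0.024, 0.1984]
eef_rot: [3.14, -0.0, 1.59]
force: [-0.7, -0.6, -1.9]
grip_width: 0.0116
grip_force: 30.0
```

Request:
carry_out(plan=[[[0,3,0,0,0,0,0],[0,5,0,0,0,0,0],[0,5,0,0,0,0,0],[0,5,0,0,0,0,0],[0,5,0,0,0,0,0],[0,5,0,0,0,0,0],[0,5,0,0,0,0,0],[0,5,0,0,0,0,0],[0,5,0,0,0,0,0],[0,5,0,0,0,0,0],[0,5,0,0,0,0,0],[0,1,0,0,0,0,0],[0,0,0,0,0,0,0],[0,0,0,0,0,0,0]]])

```text
time_s: 37.35
ee_pos: [0.6739, 0.0247, 0.1972]
eef_rot: [-3.141, -0.0, 1.59]
force: [0.4, -0.5, -3.2]
grip_width: 0.0116
grip_force: 30.0
```

Run:
```python
from go import *
slot(.033,0,.040,.1322)
```

```text
t 37.35 pos [0.6739 0.0247 0.1972] rpy [-3.1414 -0.      1.5898] F [ 0.4 -0.5 -3.2] M [ 0.   -0.06  0.05] w 0.0116 gf 30.0
turn 0.002  dx 0.0 dy -0.1 dz 25.0
```

Request:
carry_out(plan=[[[0,0,3,0,0,0,0],[0,0,4,0,0,0,0],[0,0,4,0,0,0,0],[0,0,4,0,0,0,0],[0,0,4,0,0,0,0],[0,0,3,0,0,0,0],[0,0,2,0,0,0,0],[0,0,1,0,0,0,0],[0,0,0.5,0,0,0,0],[0,0,0,0,0,0,0],[0,0,0,0,0,0,0]]])

```text
time_s: 38.27
ee_pos: [0.6741, 0.0247, 0.1722]
eef_rot: [3.141, 0.0, 1.59]
force: [-0.7, -0.5, 1.6]
grip_width: 0.0116
grip_force: 30.0
```

Request:
carry_out(plan=[[[0,0,0,0,0,0,14],[0,0,0,0,0,0,18],[0,0,0,0,0,0,24],[0,0,0,0,0,0,32],[0,0,0,0,0,0,40],[0,0,0,0,0,0,46],[0,0,0,0,0,0,46],[0,0,-10,0,0,0,46],[0,0,-15,0,0,0,46],[0,0,-20,0,0,0,46],[0,0,-25,0,0,0,46],[0,0,-30,0,0,0,46],[0,0,-30,0,0,0,46],[0,0,-20,0,0,0,46],[0,0,0,0,0,0,46]]])

```text
time_s: 39.52
ee_pos: [0.6745, 0.0247, 0.328]
eef_rot: [3.134, 0.0, 1.59]
force: [0.0, -0.9, 0.6]
grip_width: 0.046
grip_force: 0.0
```

Run:
```python
from go import *
from pot import *
t,s=cam("top","t12"),cam("scene","s12")
F={}
for k in 'CD':
    x,f=fit(P0[k],(t,s)); print(k,x.round(4),round(f,1)); F[k]=x
x=F['C'];go(x[0],x[1],x[2]+np.pi/2,.131)
```

```text
C [ 0.5861 -0.301  -0.7971] 217.1
D [ 0.4655 -0.2859 -0.6595] 216.0
t 39.62 pos [0.674  0.0247 0.3225] rpy [3.1403e+00 1.0000e-04 1.5898e+00] F [ 0.9 -0.4 -1. ] M [-0.04 -0.1  -0.02] w 0.0458 gf 0.0
turn 0.816  dx -290.4 dy 171.5 dz 191.5
```

Request:
carry_out(plan=[[[0,0,0,0,0,0.117,46],[0,0,0,0,0,0.117,46],[0,0,0,0,0,0.117,46],[0,0,0,0,0,0.117,46],[0,0,0,0,0,0.117,46],[0,0,0,0,0,0.117,46],[0,0,0,0,0,0.114,46],[-22.3,13.2,0,0,0,0,46],[-22.3,13.2,0,0,0,0,46],[-22.3,13.2,0,0,0,0,46],[-22.3,13.2,0,0,0,0,46],[-22.3,13.2,0,0,0,0,46],[-22.3,13.2,0,0,0,0,46],[-22.3,13.2,0,0,0,0,46],[-22.3,13.2,0,0,0,0,46],[-22.3,13.2,0,0,0,0,46],[-22.3,13.2,0,0,0,0,46],[-22.3,13.2,0,0,0,0,46],[-22.3,13.2,0,0,0,0,46],[-22.8,13.1,0,0,0,0,46]]])

```text
time_s: 41.28
ee_pos: [0.5853, -0.3019, 0.3203]
eef_rot: [-3.139, 0.001, 0.774]
force: [-0.5, 0.3, -0.3]
grip_width: 0.0464
grip_force: 0.0
```

Request:
carry_out(plan=[[[0,0,15,0,0,0,46],[0,0,25,0,0,0,46],[0,0,25,0,0,0,46],[0,0,20,0,0,0,46],[0,0,15,0,0,0,46],[0,0,0,0,0,0,46],[0,0,0,0,0,0,46]]])

```text
time_s: 41.87
ee_pos: [0.5856, -0.3007, 0.2208]
eef_rot: [-3.139, 0.001, 0.774]
force: [-0.5, -0.6, 0.2]
grip_width: 0.0462
grip_force: 0.0
```

Run:
```python
from go import *
from pot import *
c=cam("wrist","w13")
x,f=fit((.5861,-.301,-.797),[c],.012);print(x.round(4),f)
go(.5861,-.301,-.797+np.pi/2,.131)
```

```text
[ 0.5851 -0.3039 -0.7835] 129.82664975660938
t 41.92 pos [ 0.5861 -0.3009  0.2221] rpy [-3.1414  0.      0.7738] F [0.6 0.1 0.5] M [-0.08  0.03  0.02] w 0.0461 gf 0.0
turn 0.000  dx -0.0 dy 0.1 dz 91.1
```

Request:
carry_out(plan=[[[0,0,20,0,0,-0.005,46],[0,0,20,0,0,0,46],[0,0,20,0,0,0,46],[0,0,18,0,0,0,40],[0,0,9,0,0,0,36],[0,0,4,0,0,0,30],[0,0,0,0,0,0,20],[0,0,0,0,0,0,10],[0,0,0,0,0,0,0],[0,0,0,0,0,0,0],[0,0,0,0,0,0,0],[0,0,0,0,0,0,0],[0,0,0,0,0,0,0],[0,0,0,0,0,0,0]]], squeeze=30)

```text
time_s: 43.08
ee_pos: [0.5865, -0.3012, 0.1322]
eef_rot: [3.139, -0.001, 0.779]
force: [-0.2, 0.2, 6.1]
grip_width: 0.0123
grip_force: 30.0
```

Request:
carry_out(plan=[[[0,0,-8,0,0,0,0],[0,0,-15,0,0,0,0],[0,0,-20,0,0,0,0],[0,0,-25,0,0,0,0],[0,0,-25,0,0,0,0],[0,0,-25,0,0,0,0],[0,0,-25,0,0,0,0],[0,0,-25,0,0,0,0],[0,0,-17,0,0,-0.03,0],[0,0,-8,0,0,-0.08,0],[0,0,0,0,0,-0.1,0],[0,0,0,0,0,-0.1,0],[0,0,0,0,0,-0.1,0],[0,0,0,0,0,-0.1,0],[0,0,0,0,0,-0.1,0],[0,0,0,0,0,-0.1,0],[0,0,0,0,0,-0.07,0],[0,0,0,0,0,-0.029,0],[0,0,0,0,0,0,0]]])

```text
time_s: 44.67
ee_pos: [0.5859, -0.3009, 0.3241]
eef_rot: [-3.142, -0.0, 1.589]
force: [-0.0, -1.6, -0.6]
grip_width: 0.0114
grip_force: 30.0
```

Run:
```python
from go import *
slot(-.099,.054,.065,.1322)
```

```text
t 44.67 pos [ 0.5859 -0.3009  0.3241] rpy [-3.1415e+00 -1.0000e-04  1.5892e+00] F [-0.  -1.6 -0.6] M [-0.04 -0.14 -0.05] w 0.0114 gf 30.0
turn 0.001  dx 192.0 dy 39.4 dz 126.9
```

Request:
carry_out(plan=[[[9,1.9,0,0,0,0,0],[18,3.7,0,0,0,0,0],[20,4.1,0,0,0,0,0],[20,4.1,0,0,0,0,0],[20,4.1,0,0,0,0,0],[20,4.1,0,0,0,0,0],[20,4.1,0,0,0,0,0],[20,4.1,0,0,0,0,0],[20,4.1,0,0,0,0,0],[16,3.3,0,0,0,0,0],[9,1.8,0,0,0,0,0],[0,0,0,0,0,0,0],[0,0,0,0,0,0,0]]])

```text
time_s: 45.75
ee_pos: [0.6221, -0.1082, 0.3238]
eef_rot: [-3.142, 0.0, 1.588]
force: [0.9, 1.4, -2.1]
grip_width: 0.0119
grip_force: 30.0
```

Run:
```python
from go import *
slot(-.099,.054,.065,.1322)
```

```text
t 45.75 pos [ 0.6221 -0.1082  0.3238] rpy [-3.1415e+00  2.0000e-04  1.5879e+00] F [ 0.9  1.4 -2.1] M [-0.05 -0.1  -0.  ] w 0.0119 gf 30.0
turn -0.000  dx -0.1 dy -0.1 dz 126.6
```

Request:
carry_out(plan=[[[0,0,15,0,0,0,0],[0,0,20,0,0,0,0],[0,0,20,0,0,0,0],[0,0,20,0,0,0,0],[0,0,20,0,0,0,0],[0,0,18,0,0,0,0],[0,0,10,0,0,0,0],[0,0,3.6,0,0,0,0],[0,0,0,0,0,0,0],[0,0,0,0,0,0,0]]])

```text
time_s: 46.58
ee_pos: [0.6225, -0.1087, 0.1982]
eef_rot: [3.14, 0.0, 1.587]
force: [0.3, -0.2, -2.0]
grip_width: 0.012
grip_force: 30.0
```

Request:
carry_out(plan=[[[0,3,0,0,0,0,0],[0,5,0,0,0,0,0],[0,5,0,0,0,0,0],[0,5,0,0,0,0,0],[0,5,0,0,0,0,0],[0,5,0,0,0,0,0],[0,5,0,0,0,0,0],[0,5,0,0,0,0,0],[0,5,0,0,0,0,0],[0,5,0,0,0,0,0],[0,5,0,0,0,0,0],[0,1,0,0,0,0,0],[0,0,0,0,0,0,0],[0,0,0,0,0,0,0]]])

```text
time_s: 47.75
ee_pos: [0.6761, -0.1074, 0.197]
eef_rot: [-3.141, -0.0, 1.588]
force: [-0.6, -0.5, -1.1]
grip_width: 0.0118
grip_force: 30.0
```

Run:
```python
from go import *
slot(-.099,0,.040,.1322)
```

```text
t 47.75 pos [ 0.6761 -0.1074  0.197 ] rpy [-3.1414 -0.      1.5879] F [-0.6 -0.5 -1.1] M [-0.04 -0.01  0.03] w 0.0118 gf 30.0
turn -0.000  dx 0.1 dy -0.1 dz 24.8
```

Request:
carry_out(plan=[[[0,0,3,0,0,0,0],[0,0,4,0,0,0,0],[0,0,4,0,0,0,0],[0,0,4,0,0,0,0],[0,0,4,0,0,0,0],[0,0,3,0,0,0,0],[0,0,2,0,0,0,0],[0,0,1,0,0,0,0],[0,0,0.5,0,0,0,0],[0,0,0,0,0,0,0],[0,0,0,0,0,0,0]]])

```text
time_s: 48.67
ee_pos: [0.6763, -0.1074, 0.1722]
eef_rot: [3.141, 0.0, 1.588]
force: [-2.0, 1.3, 3.8]
grip_width: 0.012
grip_force: 30.0
```

Request:
carry_out(plan=[[[0,0,0,0,0,0,14],[0,0,0,0,0,0,18],[0,0,0,0,0,0,24],[0,0,0,0,0,0,32],[0,0,0,0,0,0,40],[0,0,0,0,0,0,46],[0,0,0,0,0,0,46],[0,0,-10,0,0,0,46],[0,0,-15,0,0,0,46],[0,0,-20,0,0,0,46],[0,0,-25,0,0,0,46],[0,0,-30,0,0,0,46],[0,0,-30,0,0,0,46],[0,0,-20,0,0,0,46],[0,0,0,0,0,0,46]]])

```text
time_s: 49.92
ee_pos: [0.6767, -0.1075, 0.3279]
eef_rot: [3.134, 0.002, 1.588]
force: [0.1, -0.1, 1.2]
grip_width: 0.0456
grip_force: 0.0
```

Run:
```python
from go import *
from pot import *
t,s=cam("top","t14"),cam("scene","s14")
x,f=fit(P0['D'],(t,s)); print(x.round(4),round(f,1))
go(x[0],x[1],x[2]+np.pi/2,.131)
```

```text
[ 0.4655 -0.2861 -0.6595] 211.7
t 50.02 pos [ 0.6762 -0.1074  0.3224] rpy [3.1403e+00 3.0000e-04 1.5878e+00] F [-0.2  0.2 -0.4] M [-0.03 -0.11  0.  ] w 0.0462 gf 0.0
turn 0.677  dx -270.4 dy -57.0 dz 191.4
```

Request:
carry_out(plan=[[[0,0,0,0,0,0.115,46],[0,0,0,0,0,0.115,46],[0,0,0,0,0,0.115,46],[0,0,0,0,0,0.115,46],[0,0,0,0,0,0.115,46],[0,0,0,0,0,0.102,46],[-20.8,-4.4,0,0,0,0,46],[-20.8,-4.4,0,0,0,0,46],[-20.8,-4.4,0,0,0,0,46],[-20.8,-4.4,0,0,0,0,46],[-20.8,-4.4,0,0,0,0,46],[-20.8,-4.4,0,0,0,0,46],[-20.8,-4.4,0,0,0,0,46],[-20.8,-4.4,0,0,0,0,46],[-20.8,-4.4,0,0,0,0,46],[-20.8,-4.4,0,0,0,0,46],[-20.8,-4.4,0,0,0,0,46],[-20.8,-4.4,0,0,0,0,46],[-20.8,-4.2,0,0,0,0,46]]])

```text
time_s: 51.6
ee_pos: [0.4642, -0.2863, 0.3204]
eef_rot: [-3.139, 0.0, 0.911]
force: [-0.7, -0.6, 0.4]
grip_width: 0.0458
grip_force: 0.0
```

Request:
carry_out(plan=[[[0,0,15,0,0,0,46],[0,0,25,0,0,0,46],[0,0,25,0,0,0,46],[0,0,20,0,0,0,46],[0,0,15,0,0,0,46],[0,0,0,0,0,0,46],[0,0,0,0,0,0,46]]])

```text
time_s: 52.18
ee_pos: [0.465, -0.2857, 0.2209]
eef_rot: [-3.139, 0.0, 0.911]
force: [-0.4, 0.8, 0.8]
grip_width: 0.046
grip_force: 0.0
```

Run:
```python
from go import *
from pot import *
c=cam("wrist","w15")
x,f=fit((.4655,-.286,-.66),[c],.012);print(x.round(4),f)
go(.4655,-.286,-.6595+np.pi/2,.131)
```

```text
[ 0.4651 -0.2888 -0.6322] 119.09690663351151
t 52.23 pos [ 0.4654 -0.286   0.222 ] rpy [-3.1413  0.      0.9108] F [ 0.3 -0.7  0.2] M [-0.03  0.01 -0.05] w 0.046 gf 0.0
turn -0.001  dx 0.1 dy 0.1 dz 91.0
```

Request:
carry_out(plan=[[[0,0,20,0,0,-0.012,46],[0,0,20,0,0,0,46],[0,0,20,0,0,0,46],[0,0,18,0,0,0,40],[0,0,9,0,0,0,36],[0,0,4,0,0,0,30],[0,0,0,0,0,0,20],[0,0,0,0,0,0,10],[0,0,0,0,0,0,0],[0,0,0,0,0,0,0],[0,0,0,0,0,0,0],[0,0,0,0,0,0,0],[0,0,0,0,0,0,0],[0,0,0,0,0,0,0]]], squeeze=30)

```text
time_s: 53.4
ee_pos: [0.466, -0.2864, 0.1318]
eef_rot: [3.139, -0.0, 0.923]
force: [2.5, -0.0, 6.7]
grip_width: 0.0115
grip_force: 30.0
```

Request:
carry_out(plan=[[[0,0,-8,0,0,0,0],[0,0,-15,0,0,0,0],[0,0,-20,0,0,0,0],[0,0,-25,0,0,0,0],[0,0,-25,0,0,0,0],[0,0,-25,0,0,0,0],[0,0,-25,0,0,0,0],[0,0,-25,0,0,0,0],[0,0,-17,0,0,-0.03,0],[0,0,-8,0,0,-0.08,0],[0,0,0,0,0,-0.1,0],[0,0,0,0,0,-0.1,0],[0,0,0,0,0,-0.1,0],[0,0,0,0,0,-0.1,0],[0,0,0,0,0,-0.1,0],[0,0,0,0,0,-0.055,0],[0,0,0,0,0,0,0]]])

```text
time_s: 54.82
ee_pos: [0.4651, -0.2859, 0.3239]
eef_rot: [-3.141, -0.0, 1.59]
force: [0.3, -1.4, -1.5]
grip_width: 0.0119
grip_force: 30.0
```

Run:
```python
from go import *
slot(-.033,.054,.065,.1322)
```

```text
t 54.82 pos [ 0.4651 -0.2859  0.3239] rpy [-3.1412e+00 -3.0000e-04  1.5904e+00] F [ 0.3 -1.4 -1.5] M [-0.   -0.13  0.03] w 0.0119 gf 30.0
turn 0.002  dx 240.9 dy 159.9 dz 126.7
```

Request:
carry_out(plan=[[[8,5.3,0,0,0,0.002,0],[15,10,0,0,0,0,0],[17,11.3,0,0,0,0,0],[17,11.3,0,0,0,0,0],[17,11.3,0,0,0,0,0],[17,11.3,0,0,0,0,0],[17,11.3,0,0,0,0,0],[17,11.3,0,0,0,0,0],[17,11.3,0,0,0,0,0],[17,11.3,0,0,0,0,0],[17,11.3,0,0,0,0,0],[17,11.3,0,0,0,0,0],[17,11.3,0,0,0,0,0],[15,10,0,0,0,0,0],[10,6.6,0,0,0,0,0],[5.9,3.7,0,0,0,0,0],[0,0,0,0,0,0,0],[0,0,0,0,0,0,0]]])

```text
time_s: 56.32
ee_pos: [0.6215, -0.0429, 0.3236]
eef_rot: [-3.141, 0.0, 1.585]
force: [-0.2, -0.4, -1.0]
grip_width: 0.0119
grip_force: 30.0
```

Run:
```python
from go import *
slot(-.033,.054,.065,.1322)
```

```text
t 56.32 pos [ 0.6215 -0.0429  0.3236] rpy [-3.1413e+00  1.0000e-04  1.5853e+00] F [-0.2 -0.4 -1. ] M [-0.08 -0.12 -0.02] w 0.0119 gf 30.0
turn -0.003  dx 0.7 dy -0.6 dz 126.4
```

Request:
carry_out(plan=[[[0.7,-0.5,15,0,0,-0.003,0],[0,0,20,0,0,0,0],[0,0,20,0,0,0,0],[0,0,20,0,0,0,0],[0,0,20,0,0,0,0],[0,0,18,0,0,0,0],[0,0,10,0,0,0,0],[0,0,3.4,0,0,0,0],[0,0,0,0,0,0,0],[0,0,0,0,0,0,0]]])

```text
time_s: 57.15
ee_pos: [0.6214, -0.0424, 0.1984]
eef_rot: [3.14, 0.0, 1.588]
force: [-0.1, -0.4, -1.4]
grip_width: 0.0116
grip_force: 30.0
```

Request:
carry_out(plan=[[[0,3,0,0,0,0,0],[0,5,0,0,0,0,0],[0,5,0,0,0,0,0],[0,5,0,0,0,0,0],[0,5,0,0,0,0,0],[0,5,0,0,0,0,0],[0,5,0,0,0,0,0],[0,5,0,0,0,0,0],[0,5,0,0,0,0,0],[0,5,0,0,0,0,0],[0,5,0,0,0,0,0],[0,1,0,0,0,0,0],[0,0,0,0,0,0,0],[0,0,0,0,0,0,0]]])

```text
time_s: 58.32
ee_pos: [0.6751, -0.0411, 0.1972]
eef_rot: [-3.141, -0.0, 1.589]
force: [0.1, -0.1, -1.3]
grip_width: 0.0119
grip_force: 30.0
```

Run:
```python
from go import *
slot(-.033,0,.040,.1322)
```

```text
t 58.32 pos [ 0.6751 -0.0411  0.1972] rpy [-3.1414 -0.      1.5888] F [ 0.1 -0.1 -1.3] M [-0.08 -0.1   0.01] w 0.0119 gf 30.0
turn 0.001  dx -0.2 dy -0.2 dz 25.0
```

Request:
carry_out(plan=[[[0,0,3,0,0,0,0],[0,0,4,0,0,0,0],[0,0,4,0,0,0,0],[0,0,4,0,0,0,0],[0,0,4,0,0,0,0],[0,0,3,0,0,0,0],[0,0,2,0,0,0,0],[0,0,1,0,0,0,0],[0,0,0.5,0,0,0,0],[0,0,0,0,0,0,0],[0,0,0,0,0,0,0]]])

```text
time_s: 59.23
ee_pos: [0.6752, -0.0411, 0.1719]
eef_rot: [3.141, 0.0, 1.589]
force: [0.8, -0.2, -1.9]
grip_width: 0.012
grip_force: 30.0
```

Request:
carry_out(plan=[[[0,0,0,0,0,0,14],[0,0,0,0,0,0,18],[0,0,0,0,0,0,24],[0,0,0,0,0,0,32],[0,0,0,0,0,0,40],[0,0,0,0,0,0,46],[0,0,0,0,0,0,46],[0,0,-10,0,0,0,46],[0,0,-15,0,0,0,46],[0,0,-20,0,0,0,46],[0,0,-25,0,0,0,46],[0,0,-30,0,0,0,46],[0,0,-30,0,0,0,46],[0,0,-20,0,0,0,46],[0,0,0,0,0,0,46]]])

```text
time_s: 60.48
ee_pos: [0.6757, -0.0411, 0.3279]
eef_rot: [3.134, 0.001, 1.589]
force: [-0.2, 0.0, 0.5]
grip_width: 0.0461
grip_force: 0.0
```

Request:
carry_out(plan=[[[0,-15,0,0,0,0,46],[0,-20,0,0,0,0,46],[0,-20,0,0,0,0,46],[0,-20,0,0,0,0,46],[0,-20,0,0,0,0,46],[0,-20,0,0,0,0,46],[0,-20,0,0,0,0,46],[0,-20,0,0,0,0,46],[0,-20,0,0,0,0,46],[0,-20,0,0,0,0,46],[0,-20,0,0,0,0,46],[0,-15,0,0,0,0,46],[0,0,0,0,0,0,46],[0,0,0,0,0,0,46],[0,0,0,0,0,0,46],[0,0,0,0,0,0,46],[0,0,0,0,0,0,46],[0,0,0,0,0,0,46],[0,0,0,0,0,0,46],[0,0,0,0,0,0,46]]])

```text
time_s: 62.15
ee_pos: [0.4453, -0.0452, 0.3216]
eef_rot: [-3.141, -0.0, 1.589]
force: [-0.5, 0.1, -0.9]
grip_width: 0.0459
grip_force: 0.0
```

Run:
```python
from go import *
import pot
from pot import *
st()
t,s=cam("top","t16"),cam("scene","s16")
# hung pots: same model, raised 40 mm
pot.tr=lambda p,P: tr0(p,P)
def tr0(p,P): return P@Ro.from_euler('z',p[2]).as_matrix().T+[p[0],p[1],.040]
for sl in SL:
    p=(.6743-.0175*sl,-.0083+sl,.0175)
    x,f=pot.fit(p,[t],.01);x2,f2=pot.fit(p,[s],.01);print(sl,np.round(p,4),x.round(4),round(f,1),x2.round(4),round(f2,1))
t0,s0=load("top0.pkl"),load("scene0.pkl")
for n,a,b in(("top",t0,t),("scene",s0,s)):
    d=cv2.absdiff(a["pixels"],b["pixels"]).max(2)>60
    m=cv2.morphologyEx(d.astype(np.uint8),cv2.MORPH_OPEN,np.ones((2,2)))
    k,l,stt,ce=cv2.connectedComponentsWithStats(cv2.dilate(m,np.ones((5,5))))
    print(n,[(stt[i,:4].tolist()) for i in range(1,k) if stt[i,4]>60])
```

```text
t 62.15 pos [ 0.4453 -0.0452  0.3216] rpy [-3.1413e+00 -1.0000e-04  1.5889e+00] F [-0.5  0.1 -0.9] M [-0.04 -0.08  0.02] w 0.0459 gf 0.0
0.099 [0.6726 0.0907 0.0175] [0.6733 0.0901 0.0019] 78.5 [0.6727 0.0882 0.0763] 82.8
0.033 [0.6737 0.0247 0.0175] [0.6753 0.0255 0.0224] 87.5 [ 6.742e-01  2.500e-02 -6.000e-04] 83.6
-0.033 [ 0.6749 -0.0413  0.0175] [ 0.6769 -0.0417  0.0229] 95.4 [ 0.675  -0.0431  0.0688] 89.5
-0.099 [ 0.676  -0.1073  0.0175] [ 0.6784 -0.1081  0.0226] 94.8 [ 0.6763 -0.1092  0.0454] 90.1
top [[198, 139, 115, 31], [132, 167, 37, 40], [329, 171, 38, 78], [220, 173, 85, 28], [124, 206, 40, 39], [202, 207, 108, 16], [274, 239, 10, 7], [124, 246, 388, 138], [213, 374, 11, 10]]
scene [[69, 0, 116, 81], [300, 0, 46, 38], [256, 4, 40, 61], [90, 11, 195, 185], [298, 46, 40, 15], [285, 69, 47, 72], [89, 85, 10, 17], [136, 170, 49, 80], [346, 179, 41, 74], [188, 210, 130, 66]]
```

```bash
python3 -c "
from station import ctrl
print(ctrl.hand_in())"
```

```text
the job is handed in; nothing more can be done
None
```

I handed the job in at about 62 s: the old bar lies flat in the tray, the new bar is pressed down with both clips shut, and all four white pots hang upright, about 10 mm apart, between the posts. My last check of the hung pots was by fitting the camera images rather than by eye, and I saw no sign that anything else on the counter had moved.

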